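# Hang the washed mould plates to dry

### The job

Hang the three washed mould plates from the drying rack on the one hook by the slots in their handles: the largest first, innermost by the post, then the middle-sized one, then the smallest nearest the tip. Let go of each one, resting on the level part of the hook, before hanging the next, leave all three hanging still, and leave the other things on the bench where they are.

Things in the scene. Friction and masses are not known exactly. Their poses are not given: they have to be found in the camera images.
- large_mould: largest mould plate, bare metal, about 260 g: plate 130 mm wide, 92 mm high, 8 mm thick (2 rows of 5 pressed figures on one face), with a flat handle strip 40 mm wide, 8 mm thick, rising 102 mm from the middle of its upper edge (194 mm overall). Origin: middle of the lower edge; z up the handle, y along the width, x through the thickness. Starts upright in any one of the rack's grooves, y along the groove
- medium_mould: middle-sized mould plate, bare metal, about 200 g: plate 105 mm wide, 78 mm high, 8 mm thick (2 rows of 4 pressed figures on one face), with a flat handle strip 40 mm wide, 8 mm thick, rising 102 mm from the middle of its upper edge (180 mm overall). Origin: middle of the lower edge; z up the handle, y along the width, x through the thickness. Starts upright in any one of the rack's grooves, y along the groove
- small_mould: smallest mould plate, bare metal, about 150 g: plate 80 mm wide, 64 mm high, 8 mm thick (1 row of 3 pressed figures on one face), with a flat handle strip 40 mm wide, 8 mm thick, rising 102 mm from the middle of its upper edge (166 mm overall). Origin: middle of the lower edge; z up the handle, y along the width, x through the thickness. Starts upright in any one of the rack's grooves, y along the groove
- large_mould_slot (a point): middle of the upper edge, midway through the thickness, of the hanging slot in the large plate's handle: the slot is 24 mm wide and 48 mm high (106 to 154 mm above the plate's lower edge); the 40 mm of solid strip above it is for gripping
- medium_mould_slot (a point): middle of the upper edge, midway through the thickness, of the hanging slot in the medium plate's handle: the slot is 24 mm wide and 48 mm high (92 to 140 mm above the plate's lower edge); the 40 mm of solid strip above it is for gripping
- small_mould_slot (a point): middle of the upper edge, midway through the thickness, of the hanging slot in the small plate's handle: the slot is 24 mm wide and 48 mm high (78 to 126 mm above the plate's lower edge); the 40 mm of solid strip above it is for gripping
- hook_stand: fixed dark steel hook stand: foot 130 x 150 x 12 mm, round post 20 mm across, 245 mm high, one level round prong 10 mm thick leaving the post along the stand's -x, its top edge 240 mm above the bench. The level part ends 165 mm from the post's axis; there it turns up 16 mm higher, reaching 183 mm out. Origin: post's axis at bench level; z up
- hook_tip (a point): centre of the rounded upturned end of the prong, 178 mm out from the post's axis and 251 mm above the bench
- rack: fixed wooden drying rack: base 190 (x) x 150 (y) x 12 mm, with three grooves along its y at x = -62, 0 and 62 mm, each 10 mm wide and open at the ends, between walls 8 mm thick, 120 mm long, their tops 42 mm above the bench. Origin: bench level under its centre
- single_mould: bystander: loose single-figure metal mould, plate 50 x 65 x 6 mm with a dome 12 mm higher, lying on the bench; origin under its centre
- single_mould2: bystander: loose single-figure metal mould, plate 50 x 65 x 6 mm with a dome 12 mm higher, lying on the bench; origin under its centre
- bowl: bystander: white bowl, 120 mm across, 50 mm high; origin under its centre
There are look-alikes about, which are no part of the job. Leave any red look-alike of the small_mould alone.

How it is judged (in metres and radians):
On the way, in this order (a step that is already met when the one before it is completed fails the run):
1. the largest mould plate hangs by its slot on the level part of the hook, let go (x of large_mould_slot in the frame of hook_stand between -0.166 and -0.01 m and y of large_mould_slot in the frame of hook_stand between -0.014 and 0.014 m and z of large_mould_slot in the frame of hook_stand between 0.232 and 0.246 m and angle between large_mould's own z axis and vertical below 0.35 rad and contact force between large_mould and hook_stand above 0.3 N and contact force between large_mould and the fingers below 0.1 N), for 0.2 s.
2. the middle-sized mould plate hangs by its slot on the level part of the hook, let go (x of medium_mould_slot in the frame of hook_stand between -0.166 and -0.01 m and y of medium_mould_slot in the frame of hook_stand between -0.014 and 0.014 m and z of medium_mould_slot in the frame of hook_stand between 0.232 and 0.246 m and angle between medium_mould's own z axis and vertical below 0.35 rad and contact force between medium_mould and hook_stand above 0.3 N and contact force between medium_mould and the fingers below 0.1 N), for 0.2 s.
3. the smallest mould plate hangs by its slot on the level part of the hook, let go (x of small_mould_slot in the frame of hook_stand between -0.166 and -0.01 m and y of small_mould_slot in the frame of hook_stand between -0.014 and 0.014 m and z of small_mould_slot in the frame of hook_stand between 0.232 and 0.246 m and angle between small_mould's own z axis and vertical below 0.35 rad and contact force between small_mould and hook_stand above 0.3 N and contact force between small_mould and the fingers below 0.1 N), for 0.2 s.
At the end, for the whole second after the job is handed in: All three plates hang by their slots on the level part of the prong (slot edge within 8 mm of its top in height, 14 mm sideways, 10 to 166 mm out from the post axis), within 0.35 rad of upright, in order from the post outwards largest, middle, smallest; let go and at rest (all of step 1 and all of step 2 and all of step 3 and linear speed of each of large_mould, medium_mould, small_mould below 0.03 m/s and angular speed of each of large_mould, medium_mould, small_mould below 0.4 rad/s and ((x of hook_tip in the frame of large_mould above 0 m and x of medium_mould_slot in the frame of large_mould above 0.004 m) or (x of hook_tip in the frame of large_mould below 0 m and x of medium_mould_slot in the frame of large_mould below -0.004 m)) and ((x of hook_tip in the frame of large_mould above 0 m and x of small_mould_slot in the frame of large_mould above 0.004 m) or (x of hook_tip in the frame of large_mould below 0 m and x of small_mould_slot in the frame of large_mould below -0.004 m)) and ((x of hook_tip in the frame of medium_mould above 0 m and x of small_mould_slot in the frame of medium_mould above 0.004 m) or (x of hook_tip in the frame of medium_mould below 0 m and x of small_mould_slot in the frame of medium_mould below -0.004 m))); the robot touches nothing.
It fails at once if a bystander (single mould or bowl) is moved more than 30 mm (distance of any of single_mould, single_mould2, bowl from where it was at the start of the episode above 0.03 m).
It also fails if it takes over 72 s, if anything falls off the work surface, if the arm or the gripper's body presses on something with over 40 N, if the wrist force passes 120 N, or if a joint passes its speed limit or range.

### The arm

A 6-joint arm with a two-finger parallel gripper is mounted at the origin on the work surface. World frame = base frame: x ahead of the robot, y to its left, z up, the work surface at z = 0. Lengths are in mm, angles in rad, forces in N, time in s.
With the tool pointing down it reaches from about 275 to 1000 mm from the base axis. Payload 8.4 kg.
Tool frame: the origin (TCP) lies midway between the tips of the shut fingers; the grasp point (between the pads) lies 19 mm behind it; z points along the fingers, x is the direction in which the jaws open and shut, and the axes are right-handed (so a half turn about z gives the same grasp; the last joint's range is limited). The gripper opens to 85 mm and grips with 20 to 120 N. Pads are 22 mm wide; open, the fingers measure 114 mm over their backs; the gripper's body (76 mm by 85 mm) begins 54 mm behind the grasp point. The pads swing forward as they close: fully open they stand 13 mm farther back than shut.
Start: joints at [-1.327, 0.353, 1.633, -0, 1.155, -0.002], TCP at [152.081, -606.217, 198.481] pointing down, gripper open.
Joint ranges: [-2.63, 2.63], [-0.92, 2.1], [0.06, 2.66], [-1.3, 4.44], [0, 2.69], [-3.02, 3.02]. Speed limits (rad/s): [2.22, 2.22, 2.79, 3.14, 3.14, 3.14].

### API

Orientations are given as [roll, pitch, yaw] about the fixed x, y, z axes, in that order (R = Rz(yaw) Ry(pitch) Rx(roll)).
In Python, from rig import sense, grab_frame, camera_model, job gives the robot as it stands.
- The arm moves only by the tool arm_command, never from a script. Its argument "plan" is a list of rows, each an object with "translation": the shift along the tool's x, y, z in cm, a list of three; "twist": the turn about the tool's z in rad; "gripper": the opening, from 0 (shut) to 1 (fully open). A call has exactly 5 rows; each row is the pose to reach, as a shift and turn from the pose measured when the call began, along the tool's axes at that moment; what a row does not reach only later rows make up. A row lasts 1/12 s, in which the tool goes at most 41.7 mm and 7.16 degrees, less where a joint would pass 70% of its speed; a pose out of reach is approached as far as the arm can. A call with a gripper value outside its range is refused whole. The fingers move at their own pace and stop on an object; "squeeze" is the grip in N (left out, the last holds). Time passes only in rows, so rows that repeat a pose let the fingers close, or fill a call up. It gives the time, the measured TCP pose, the force and the opening at its end, in the units of the state.
- sense(): the state, without advancing time (a new reading comes with each control period).
- grab_frame(name): name is "scene" or "top" or "wrist"; returns the picture (420x560x3 uint8, blue, green, red); there is no depth.
- camera_model(name): a dict with "fx", "fy", "cx", "cy" (pixels), "pose" (4x4, takes a point from camera to world coordinates). Camera axes: x right, y down, z forward; pixel columns grow to the right and rows downward; lengths in mm; the calibration is good to about 2 mm. A picture is of the moment at which its call begins: read the wrist's pose just before it. camera_model takes no time and is no camera call; for the wrist camera it gives the pose at the moment of the call.
- job.sign_off(): hands the job in, once; it reports no verdict.
The state is a dict: "clock": time; "qpos": joint angles; "qvel": joint speeds; "joint_efforts": joint torques, N m; "eef_pos": TCP position; "tcp_rot": TCP orientation; "contact_force": force on the tool from outside, world axes, zero at the start; "wrist_torque": the same for the moment, N m; "opening": opening from 0.0 (shut) to 1.0 (fully open).
Only numpy, scipy, OpenCV 4.12 (cv2) and the standard library are available. Lean on these libraries where they do the work, as an engineer would, in place of code of your own. Each camera call takes 0.05 s, during which the arm holds its last target.

## Working session

There is one attempt and no reset: what is moved stays moved. The work goes in short steps, Python scripts to look and compute and a tool call to move; the robot and the scene stay as the last step left them, time stands still between calls to the robot, and variables do not carry over. Pictures are saved under pics/ and viewed, and the job is handed in when it is done.

Besides the shell and the picture viewer there is one more tool, called after "Emit:" as name(argument=value, ...) on one line, values as JSON. arm_command: Moves the arm, as the interface text tells. Its arguments: {"type":"object","properties":{"plan":{"type":"array","items":{"type":"object","properties":{"translation":{"type":"array","items":{"type":"number"}},"twist":{"type":"number"},"gripper":{"type":"number"}}}},"squeeze":{"type":"number"}},"required":["plan"]}

```bash
ls; mkdir -p pics; python3 - <<'E'
from rig import sense, grab_frame, camera_model, job
import cv2
print(sense())
for n in ["scene","top","wrist"]:
    m=camera_model(n); print(n,m)
    cv2.imwrite(f"pics/a_{n}.png",grab_frame(n))
E
```

```text
pics
{'clock': 0.0, 'qpos': array([-1.32740602e+00,  3.53650147e-01,  1.63415051e+00, -9.10370672e-06,
        1.15520224e+00, -2.39563455e-03]), 'qvel': array([ 1.30469006e-03, -5.67324968e-04, -1.01570115e-03, -1.21161629e-03,
       -8.04342336e-05, -7.56931791e-04]), 'joint_efforts': array([-1.45315375e-03, -6.05251694e+01, -3.42064404e+01, -1.38254691e-04,
        9.36479919e-03, -4.78537061e-06]), 'eef_pos': array([ 151.94533827, -605.69919059,  197.75346267]), 'tcp_rot': array([ 3.14158771e+00,  1.41025617e-03, -1.32500671e+00]), 'contact_force': array([-0.2069073 , -0.03696576,  0.24057304]), 'wrist_torque': array([ 0.0534149 ,  0.03540285, -0.02423437]), 'opening': 1.0014600716044715}
scene {'fx': 449.32721326782627, 'fy': 449.32721326782627, 'cx': 274.53913574137476, 'cy': 218.6371958722671, 'pose': array([[-4.26716507e-01,  7.38807653e-01, -5.21609312e-01,
         1.07977819e+03],
       [ 9.04382019e-01,  3.47004344e-01, -2.48356898e-01,
         3.19505493e+02],
       [-2.48727912e-03, -5.77712071e-01, -8.16236839e-01,
         1.04903521e+03],
       [ 0.00000000e+00,
[... 280 characters left out ...]
869e-01, -1.40682142e-02, -3.14959254e-02,
         5.06060682e+01],
       [ 3.33312669e-02, -1.58673027e-01, -9.86768411e-01,
         1.29501987e+03],
       [ 0.00000000e+00,  0.00000000e+00,  0.00000000e+00,
         1.00000000e+00]])}
wrist {'fx': 378.45731942518864, 'fy': 378.45731942518864, 'cx': 275.02918596955504, 'cy': 212.9648817063231, 'pose': array([[ 2.43261326e-01, -9.25350478e-01, -2.90775550e-01,
         2.26471043e+02],
       [-9.69960117e-01, -2.32425377e-01, -7.18040084e-02,
        -5.86901629e+02],
       [-1.13974330e-03,  2.99507825e-01, -9.54093163e-01,
         3.73618489e+02],
       [ 0.00000000e+00,  0.00000000e+00,  0.00000000e+00,
         1.00000000e+00]])}
```

View pics/a_scene.png

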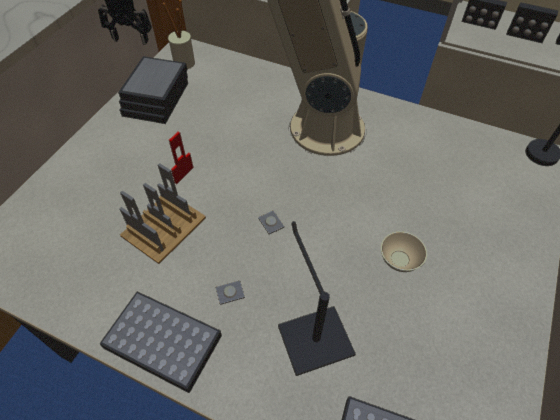

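View pics/a_top.png

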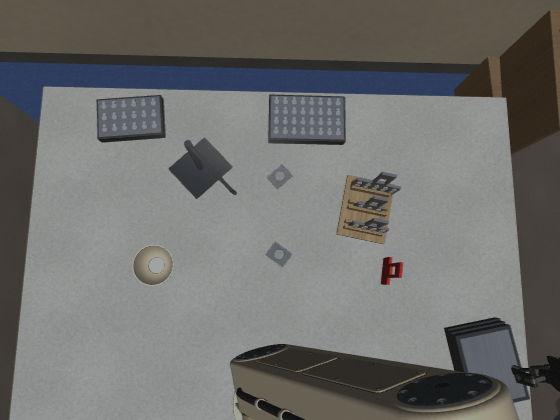

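View pics/a_wrist.png

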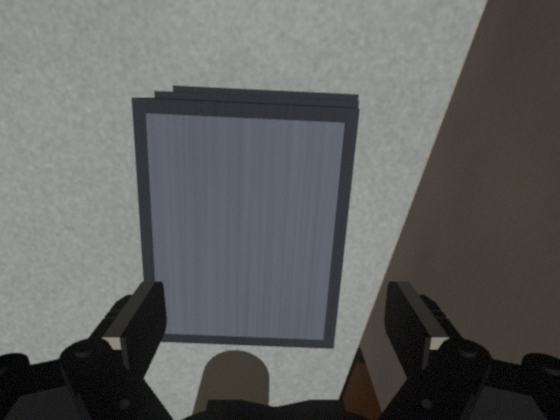

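```bash
python3 - <<'E'
import cv2
s=cv2.imread('pics/a_scene.png');t=cv2.imread('pics/a_top.png')
def c(im,x0,y0,x1,y1,k,n): cv2.imwrite(n,cv2.resize(im[y0:y1,x0:x1],None,fx=k,fy=k,interpolation=cv2.INTER_CUBIC))
c(s,110,125,220,265,4,'pics/b_srack.png')
c(t,330,165,410,250,7,'pics/b_track.png')
c(s,270,210,365,375,3.5,'pics/b_shook.png')
c(t,160,130,245,205,7,'pics/b_thook.png')
E
```

```text
(no output)
```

View pics/b_srack.png

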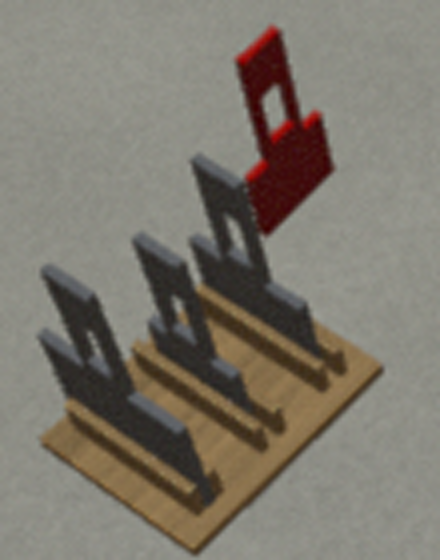

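View pics/b_track.png

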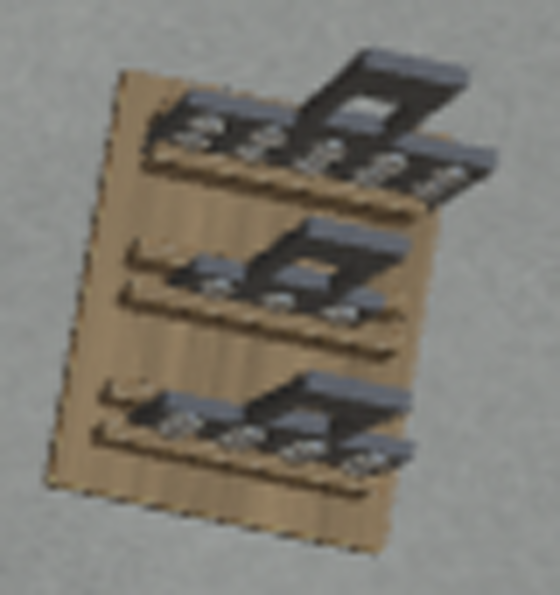

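View pics/b_shook.png

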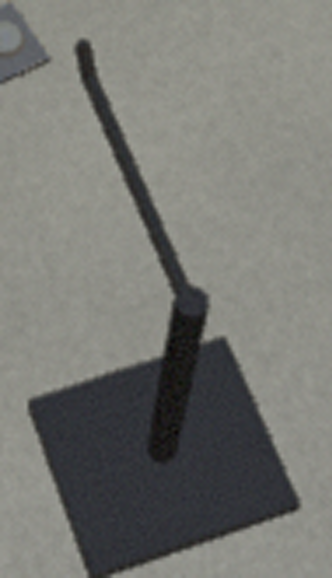

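View pics/b_thook.png

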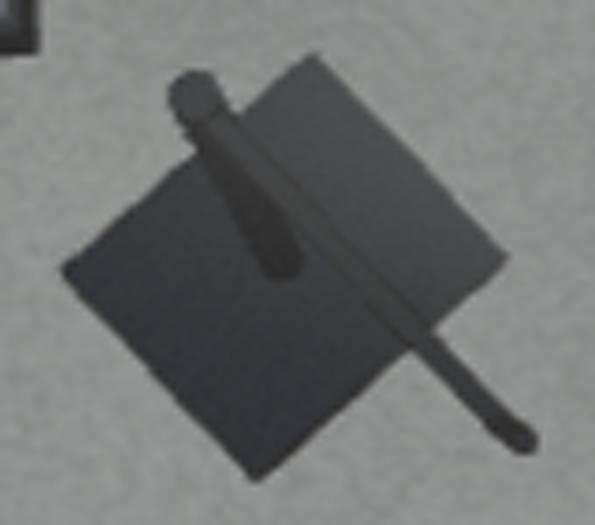

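```bash
cat > h.py <<'E'
import numpy as np, cv2
from rig import sense, grab_frame, camera_model, job
def ray(m,p):
    d=np.array([(p[0]-m['cx'])/m['fx'],(p[1]-m['cy'])/m['fy'],1.]); P=np.array(m['pose'])
    d=P[:3,:3]@d; return P[:3,3],d/np.linalg.norm(d)
def tri(obs):
    A=np.zeros((3,3));b=np.zeros(3);L=[]
    for m,p in obs:
        o,d=ray(m,p);M=np.eye(3)-np.outer(d,d);A+=M;b+=M@o;L.append((o,M))
    x=np.linalg.solve(A,b); return x,[round(float(np.linalg.norm(M@(x-o))),1) for o,M in L]
def plane(m,p,z):
    o,d=ray(m,p); return o+d*(z-o[2])/d[2]
E
python3 - <<'E'
from h import *
np.set_printoptions(precision=1,suppress=True)
s=camera_model('scene');t=camera_model('top')
S=lambda x,y:(110+(x-1.5)/4,125+(y-1.5)/4)
T=lambda x,y:(330+(x-3)/7,165+(y-3)/7)
H=lambda x,y:(270+(x-1)/3.5,210+(y-1)/3.5)
K=lambda x,y:(160+(x-3)/7,130+(y-3)/7)
for n,a,b in [('large',S(72,283),T(415,68)),('small',S(161,252),T(358,235)),('medium',S(219,171),T(357,393)),
 ('L left',S(48,266),T(467,77)),('L right',S(97,300),T(366,56)),
 ('tip',H(82,45),K(527,440)),('post',H(192,298),K(195,95)),('bend',H(94,80),K(495,405))]:
    print(n,*tri([(s,a),(t,b)]))
# top edge directions with known heights
print('foot corners')
for p in [(312,55),(505,258),(257,480),(65,270)]: print(plane(t,K(*p),12))
print('rack corners')
for p in [(123,72),(440,160),(382,552),(48,487)]: print(plane(t,T(*p),12))
for n,p in [('red',(392,268)),('sm1',(280,176)),('sm2',(279,255)),('bowl',(153,265))]:print(n,plane(t,p,20))
E
```

```text
large [ 626.3 -288.   201.2] [0.8, 0.8]
small [ 566.8 -272.4  172.8] [0.7, 0.7]
medium [ 503.4 -266.6  187. ] [0.1, 0.1]
L left [ 622.7 -307.4  203.1] [0.7, 0.7]
L right [ 630.3 -268.6  200.2] [1.9, 1.9]
tip [560.9 116.7 249. ] [0.4, 0.4]
post [688.6 240.9 242.7] [0.4, 0.4]
bend [575.4 130.3 238.4] [1.5, 1.5]
foot corners
[783.5 231.1  12. ]
[691.8 142.9  12. ]
[590.2 248.2  12. ]
[682.9 335.7  12. ]
rack corners
[ 671.2 -216.2   12. ]
[ 633.4 -357.2   12. ]
[ 458.7 -325.6   12. ]
[ 485.3 -180.    12. ]
red [ 384.5 -344.6   20. ]
sm1 [661.9  -6.6  20. ]
sm2 [419.7  -5.2  20. ]
bowl [386.3 366.2  20. ]
```

```bash
cat >> h.py <<'E'
def go(x,y,z,yawdeg):
    s=sense();p=s['eef_pos'];yw=s['tcp_rot'][2];c,q=np.cos(yw),np.sin(yw)
    d=np.array([x,y,z])-p
    t=np.array([c*d[0]+q*d[1], q*d[0]-c*d[1], -d[2]])/10
    w=-(np.deg2rad(yawdeg)-yw)
    print('shift cm',t.round(2),'twist',round(float(w),3),'rot',s['tcp_rot'].round(3),'clock',s['clock'],'open',round(float(s['opening']),3),'pos',p.round(1))
E
python3 -c "
from h import *
go(590,-285,330,-9.9)"
```

```text
shift cm [-20.46 -50.29 -13.21] twist -1.152 rot [ 3.142e+00  1.000e-03 -1.325e+00] clock 0.15 open 1.002 pos [ 152.  -605.9  197.9]
```

Emit:
arm_command(plan=[{"translation": [-1.4, -3.5, -1.5], "twist": -0.115, "gripper": 0.5}, {"translation": [-2.9, -7, -3], "twist": -0.23, "gripper": 0.5}, {"translation": [-4.3, -10.5, -4.5], "twist": -0.345, "gripper": 0.5}, {"translation": [-5.7, -14, -6], "twist": -0.46, "gripper": 0.5}, {"translation": [-7.1, -17.5, -7], "twist": -0.575, "gripper": 0.5}])

```text
clock: 0.57
eef_pos: [305.7, -493.5, 269.3]
tcp_rot: [-3.141, -0.0, -0.745]
contact_force: [0.5, -0.5, -0.0]
opening: 0.5
```

```bash
python3 -c "
from h import *
go(590,-285,330,-9.9)"
```

```text
shift cm [  6.77 -34.6   -6.07] twist -0.572 rot [-3.141 -0.    -0.745] clock 0.5667 open 0.5 pos [ 305.7 -493.5  269.3]
```

Tracks well.

Emit:
arm_command(plan=[{"translation": [0.8, -4.0, -1.2], "twist": -0.115, "gripper": 0.5}, {"translation": [1.5, -8, -2.4], "twist": -0.23, "gripper": 0.5}, {"translation": [2.3, -12, -3.6], "twist": -0.345, "gripper": 0.5}, {"translation": [3.1, -16, -4.8], "twist": -0.46, "gripper": 0.5}, {"translation": [3.9, -20, -6], "twist": -0.572, "gripper": 0.5}])

```text
clock: 0.98
eef_pos: [466.5, -374.7, 328.2]
tcp_rot: [-3.141, -0.0, -0.167]
contact_force: [-0.3, -1.1, 0.2]
opening: 0.498
```

```bash
python3 -c "
from h import *
go(590,-285,330,-9.9)"
```

```text
shift cm [ 10.68 -10.9   -0.18] twist 0.006 rot [-3.141 -0.    -0.167] clock 0.9833 open 0.498 pos [ 466.5 -374.7  328.2]
```

Emit:
arm_command(plan=[{"translation": [2.7, -2.7, -0.2], "twist": 0, "gripper": 0.5}, {"translation": [5.4, -5.4, -0.2], "twist": 0, "gripper": 0.5}, {"translation": [8, -8, -0.2], "twist": 0, "gripper": 0.5}, {"translation": [10.7, -10.9, -0.2], "twist": 0.006, "gripper": 0.5}, {"translation": [10.7, -10.9, -0.2], "twist": 0.006, "gripper": 0.5}])

```text
clock: 1.4
eef_pos: [594.6, -280.4, 329.4]
tcp_rot: [-3.139, -0.001, -0.169]
contact_force: [-2.2, -0.2, 0.2]
opening: 0.501
```

```bash
python3 -c "
from h import *
import pickle
m=camera_model('wrist'); im=grab_frame('wrist'); pickle.dump(m,open('w1.pkl','wb'))
cv2.imwrite('pics/w1.png',im); cv2.imwrite('pics/w1b.png',cv2.resize(im[:, :],(800,600),interpolation=cv2.INTER_CUBIC))
go(626.3,-288,300,-9.9)
for p in [(626.3,-288,201.2),(566.8,-272.4,172.8),(503.4,-266.6,187)]:
    P=np.linalg.inv(m['pose']);q=P[:3,:3]@np.array(p)+P[:3,3];print(m['fx']*q[0]/q[2]+m['cx'],m['fy']*q[1]/q[2]+m['cy'])
"
```

```text
shift cm [ 3.44 -0.02  2.93] twist 0.004 rot [-3.14e+00  1.00e-03 -1.69e-01] clock 1.45 open 0.498 pos [ 592.3 -282.4  329.3]
313.8327679462675 194.54810031306926
242.50695141413647 180.8472940424328
167.8906917444752 190.078154015921
```

View pics/w1b.png

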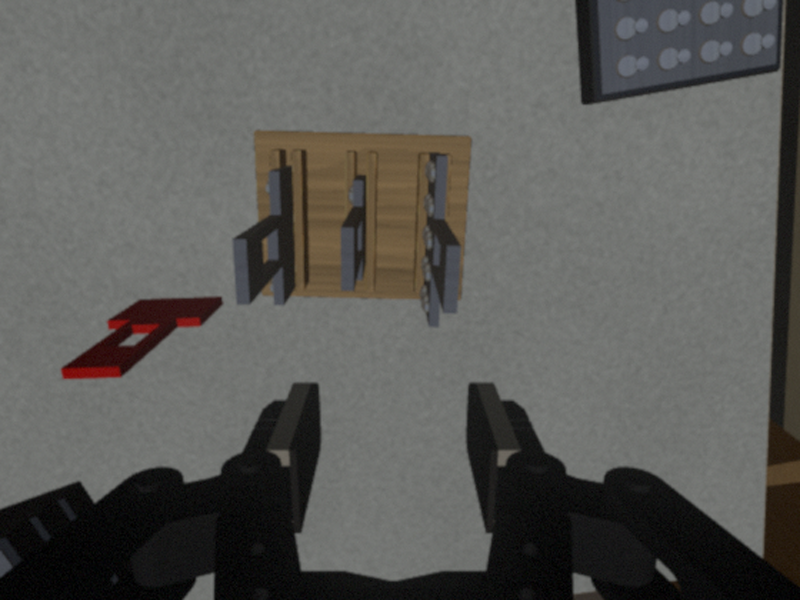

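```bash
python3 -c "
from h import *
import pickle
m=pickle.load(open('w1.pkl','rb'))
for n,p,z in [('L',(450,281),202),('M',(241,270),188),('S',(348,254),174)]: print(n,plane(m,(p[0]/1.4286,p[1]/1.4286),z))
go(627,-289,169,-9.9)"
```

```text
L [ 626.94386378 -289.7636615   202.        ]
M [ 504.65015013 -265.59268561  188.        ]
S [ 568.43882164 -269.59695923  174.        ]
shift cm [ 3.53  0.07 16.03] twist 0.004 rot [-3.14e+00  1.00e-03 -1.69e-01] clock 1.45 open 0.498 pos [ 592.3 -282.4  329.3]
```

Emit:
arm_command(plan=[{"translation": [2, 0.05, 1.5], "twist": 0.004, "gripper": 0.5}, {"translation": [3.5, 0.07, 3], "twist": 0.004, "gripper": 0.5}, {"translation": [3.55, 0.07, 6], "twist": 0.004, "gripper": 0.5}, {"translation": [3.55, 0.07, 9], "twist": 0.004, "gripper": 0.5}, {"translation": [3.55, 0.07, 11.0], "twist": 0.004, "gripper": 0.5}], squeeze=60)

```text
clock: 1.87
eef_pos: [625.4, -289.2, 216.1]
tcp_rot: [-3.14, 0.004, -0.173]
contact_force: [-0.5, 0.0, -0.9]
opening: 0.501
```

```bash
python3 -c "
from h import *
cv2.imwrite('pics/w2.png',grab_frame('wrist'))
go(627,-289,169,-9.9)"
```

```text
shift cm [ 0.36 -0.    4.33] twist -0.001 rot [-3.139  0.009 -0.174] clock 1.9167 open 0.498 pos [ 623.5 -288.4  212.3]
```

View pics/w2.png

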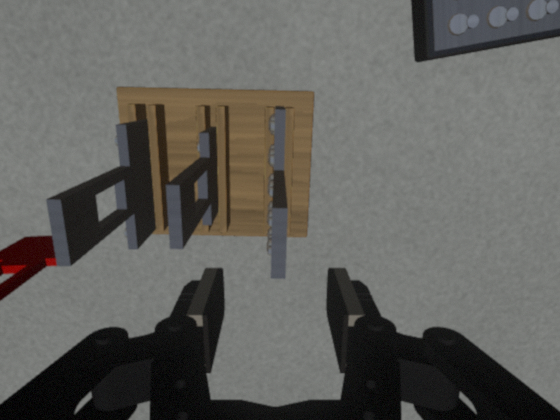

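Emit:
arm_command(plan=[{"translation": [0.35, 0, 2], "twist": 0, "gripper": 0.5}, {"translation": [0.35, 0, 4.2], "twist": 0, "gripper": 0.5}, {"translation": [0.35, 0, 4.3], "twist": 0, "gripper": 0.4}, {"translation": [0.35, 0, 4.3], "twist": 0, "gripper": 0}, {"translation": [0.35, 0, 4.3], "twist": 0, "gripper": 0}], squeeze=60)

```text
clock: 2.33
eef_pos: [627.0, -289.6, 171.0]
tcp_rot: [-3.139, 0.007, -0.174]
contact_force: [-0.5, -0.0, 0.3]
opening: 0.128
```

Emit:
arm_command(plan=[{"translation": [0, 0, 0], "twist": 0, "gripper": 0}, {"translation": [0, 0, 0], "twist": 0, "gripper": 0}, {"translation": [0, 0, 0], "twist": 0, "gripper": 0}, {"translation": [0, 0, 0], "twist": 0, "gripper": 0}, {"translation": [0, 0, 0], "twist": 0, "gripper": 0}])

```text
clock: 2.75
eef_pos: [627.1, -289.7, 171.4]
tcp_rot: [-3.139, 0.007, -0.174]
contact_force: [0.1, -0.5, 0.1]
opening: 0.048
```

```bash
python3 -c "
from h import *
cv2.imwrite('pics/w3.png',grab_frame('wrist'))
go(627,-289,269,-9.9);print(sense()['contact_force'])"
```

```text
shift cm [-0.03 -0.07 -9.75] twist -0.001 rot [-3.139  0.007 -0.174] clock 2.8 open 0.049 pos [ 627.2 -289.7  171.5]
[-0.13618286 -0.41298661  1.02443942]
```

View pics/w3.png

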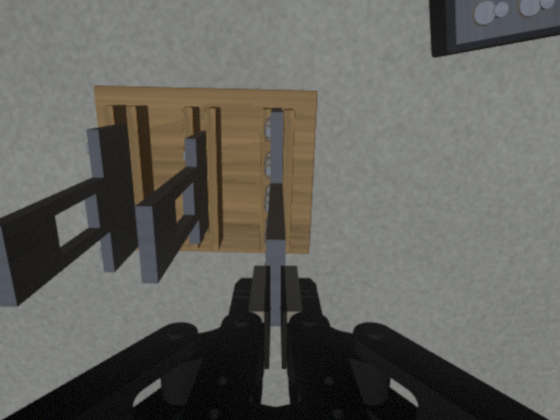

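Emit:
arm_command(plan=[{"translation": [0, 0, -1], "twist": 0, "gripper": 0}, {"translation": [0, 0, -3], "twist": 0, "gripper": 0}, {"translation": [0, 0, -6], "twist": 0, "gripper": 0}, {"translation": [0, 0, -9], "twist": 0, "gripper": 0}, {"translation": [0, 0, -11], "twist": 0, "gripper": 0}])

```text
clock: 3.22
eef_pos: [628.6, -290.3, 285.3]
tcp_rot: [-3.14, 0.004, -0.174]
contact_force: [-0.2, -0.8, -1.2]
opening: 0.05
```

```bash
python3 -c "
from h import *
im=grab_frame('scene');cv2.imwrite('pics/s4.png',im)
cv2.imwrite('pics/s4c.png',cv2.resize(im[60:300,60:340],None,fx=2.5,fy=2.5))
go(540,60,290,44.2);s=sense();print(s['contact_force'],s['qpos'])"
```

```text
shift cm [-14.95 -33.02  -0.07] twist -0.945 rot [-3.141e+00 -1.000e-03 -1.740e-01] clock 3.2667 open 0.051 pos [ 630.1 -291.   289.3]
[ 0.09471496 -1.02325991  1.63389061] [-4.35068214e-01  3.97609443e-01  1.36781383e+00  4.44419982e-04
  1.37490539e+00 -2.61290288e-01]
```

View pics/s4c.png

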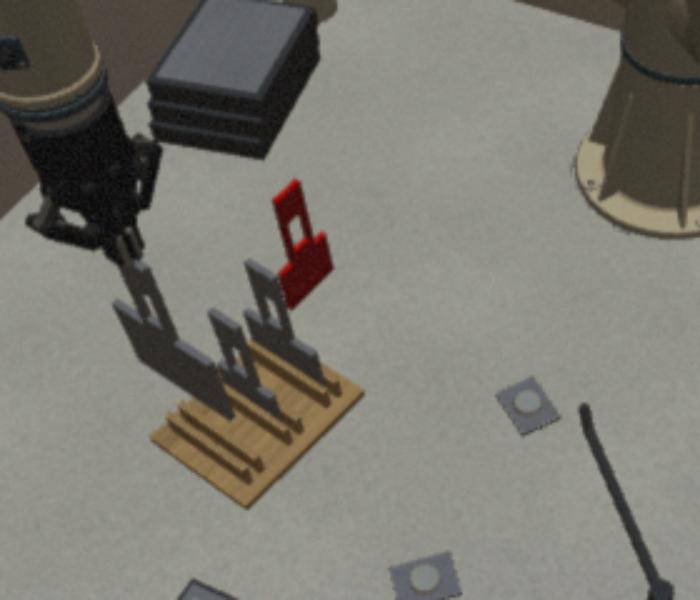

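Emit:
arm_command(plan=[{"translation": [0, -2, 0], "twist": 0, "gripper": 0}, {"translation": [0, -5.5, 0], "twist": 0, "gripper": 0}, {"translation": [0, -9.5, 0], "twist": 0, "gripper": 0}, {"translation": [0, -13.5, 0], "twist": -0.08, "gripper": 0}, {"translation": [-1.5, -17.3, 0], "twist": -0.18, "gripper": 0}])

```text
clock: 3.68
eef_pos: [646.7, -116.4, 289.0]
tcp_rot: [-3.142, -0.002, 0.009]
contact_force: [0.8, 0.6, -2.2]
opening: 0.046
```

```bash
python3 -c "
from h import *
go(523.7,80.6,290,44.2)"
```

```text
shift cm [-12.12 -19.8   -0.1 ] twist -0.763 rot [-3.142e+00 -2.000e-03  9.000e-03] clock 3.6833 open 0.046 pos [ 646.7 -116.4  289. ]
```

Emit:
arm_command(plan=[{"translation": [-3, -1.5, 0], "twist": -0.115, "gripper": 0}, {"translation": [-6, -4.5, 0], "twist": -0.23, "gripper": 0}, {"translation": [-9, -7.5, 0], "twist": -0.345, "gripper": 0}, {"translation": [-11, -10.5, 0], "twist": -0.46, "gripper": 0}, {"translation": [-12, -13, 0], "twist": -0.575, "gripper": 0}])

```text
clock: 4.1
eef_pos: [522.3, 14.2, 288.8]
tcp_rot: [3.141, -0.001, 0.59]
contact_force: [0.6, 0.5, -2.6]
opening: 0.05
```

```bash
python3 -c "
from h import *
go(523.7,80.6,276.5,44.2)"
```

```text
shift cm [ 3.81 -5.44  1.23] twist -0.182 rot [ 3.141e+00 -1.000e-03  5.900e-01] clock 4.1 open 0.05 pos [522.3  14.2 288.8]
```

Emit:
arm_command(plan=[{"translation": [0.8, -1.5, 0], "twist": -0.06, "gripper": 0}, {"translation": [2, -3, 0], "twist": -0.12, "gripper": 0}, {"translation": [3, -4.4, 0.5], "twist": -0.182, "gripper": 0}, {"translation": [3.8, -5.4, 1], "twist": -0.182, "gripper": 0}, {"translation": [3.8, -5.4, 1.2], "twist": -0.182, "gripper": 0}])

```text
clock: 4.52
eef_pos: [523.6, 82.3, 276.2]
tcp_rot: [-3.141, -0.001, 0.771]
contact_force: [0.1, 0.8, -3.2]
opening: 0.046
```

```bash
python3 -c "
from h import *
import pickle
m=camera_model('wrist');pickle.dump(m,open('w5.pkl','wb'))
cv2.imwrite('pics/w5.png',grab_frame('wrist'))
im=grab_frame('scene');cv2.imwrite('pics/s5.png',im)
cv2.imwrite('pics/s5c.png',cv2.resize(im[150:360,160:420],None,fx=2.8,fy=2.8))
im=grab_frame('top');cv2.imwrite('pics/t5.png',im)
cv2.imwrite('pics/t5c.png',cv2.resize(im[120:280,130:330],None,fx=3.6,fy=3.6))
go(523.7,80.6,276.5,44.2)"
```

```text
shift cm [ 0.07 -0.06 -0.  ] twist -0.001 rot [ 3.141 -0.     0.77 ] clock 4.6667 open 0.044 pos [523.6  79.7 276.5]
```

View pics/w5.png

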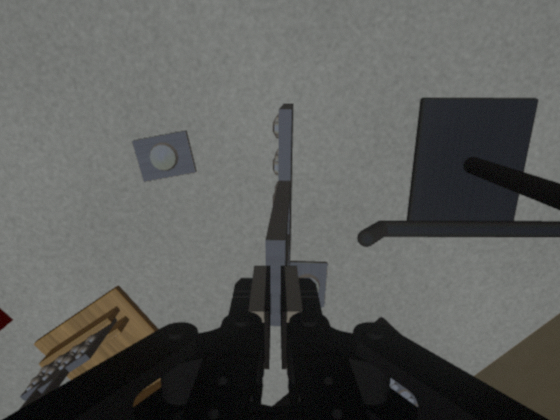

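View pics/s5c.png

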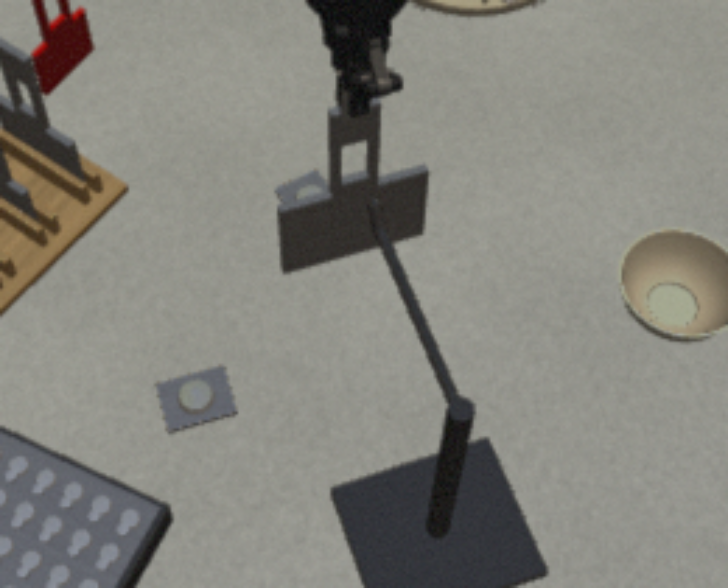

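View pics/t5c.png

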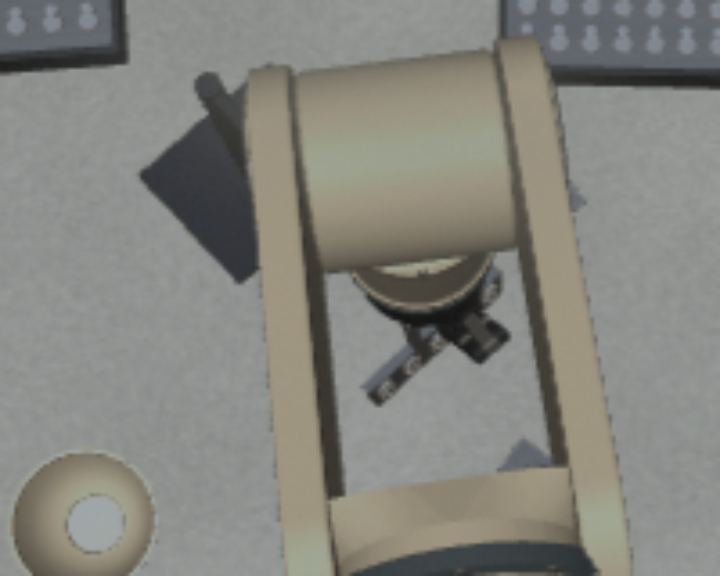

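```bash
python3 -c "
from h import *
import pickle
np.set_printoptions(precision=1,suppress=True)
m=pickle.load(open('w5.pkl','rb'));im=cv2.imread('pics/w5.png')
g=cv2.cvtColor(im,cv2.COLOR_BGR2GRAY).astype(int)
for x in (390,395,540,550):
  r=[y for y in range(205,255) if g[y,x]<62]; print(x,r[0],r[-1],g[205:250:3,x])
post=np.array([688.6,240.9]);u=np.array([-127.7,-124.2])/178.1;v=np.array([-u[1],u[0]])
for p,z in [((400,229),235),((540,229),235),((367,237),251)]:
  q=plane(m,p,z);d=q[:2]-post;print(q,'out',d@u,'side',d@v)
yw=sense()['tcp_rot'][2]
t=(sense()['eef_pos'][:2]-post);print('tcp out',t@u,'side',t@v, 'plate y', -np.sin(yw),np.cos(yw))
# plate strip top
for p in [(278,240),(285,106)]: print(plane(m,p,308 if p[1]>200 else 206))
"
```

```text
390 221 235 [120 124 120 120 117  85  42  43  46  45  42 115 119 114 114]
395 221 235 [120 117 118 119 119  87  36  42  44  42  42 120 120 119 123]
540 221 236 [119 123 121 115 111  86  27  33  31  36  34 114 116 115 116]
550 205 236 [ 29 110 113 116 113  99  26  34  36  37  32 116 116 116 118]
[579.6 134.5 235. ] out 152.32197541157814 side 0.26397730253677737
[641.  194.1 235. ] out 66.77458527638643 side 0.35231714662894265
[561.7 118.5 251. ] out 176.2831343608979 side -0.72605528340824
tcp out 230.7026867500538 side 0.5363797682077043 plate y -0.6964801833088096 0.7175760268139726
[510.6  97.7 308. ]
[479.8 137.  206. ]
```

```bash
cat >> h.py <<'E'
post=np.array([688.6,240.9]);u=np.array([-127.7,-124.2])/178.1;v=np.array([-u[1],u[0]])
def pl(m,p,out):
    o,d=ray(m,p); t=(out-(o[:2]-post)@u)/(d[:2]@u); q=o+t*d
    return np.array([(q[:2]-post)@u,(q[:2]-post)@v,q[2]]).round(1)
def P(out,side=0): return post+out*u+side*v
E
python3 -c "
from h import *
m=camera_model('scene')
for p in [(354,143),(354,187),(340,145),(369,141),(283,270),(427,225),(278,212),(428,168),(331,106),(380,102)]: print(p,pl(m,(160+(p[0]-.9)/2.8,150+(p[1]-.9)/2.8),226.7))
"
```

```text
(354, 143) [226.7  -1.3 266.3]
(354, 187) [226.7  -2.5 206.4]
(340, 145) [226.7  10.4 268.7]
(369, 141) [226.7 -13.9 263.5]
(283, 270) [226.7  61.8 110.7]
(427, 225) [226.7 -73.5 115.7]
(278, 212) [226.7  63.4 201.3]
(428, 168) [226.7 -68.2 203.7]
(331, 106) [226.7  18.  319.7]
(380, 102) [226.7 -21.4 308.8]
```

```bash
python3 -c "
from h import *
im=cv2.imread('pics/s5.png');cv2.imwrite('pics/s5d.png',cv2.resize(im[180:250,255:318],None,fx=8,fy=8,interpolation=cv2.INTER_NEAREST))
m=camera_model('scene')
"
```

```text
(no output)
```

View pics/s5d.png

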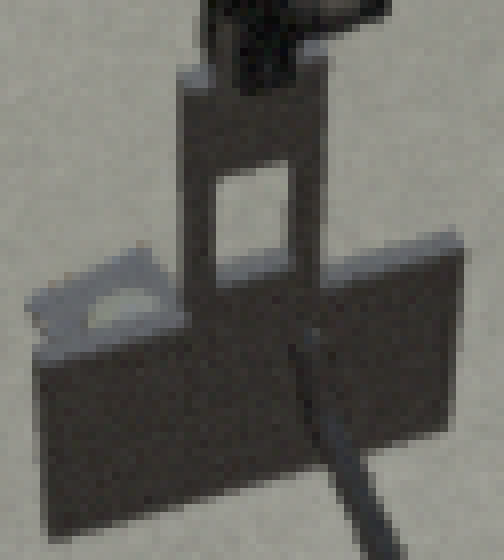

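Emit:
arm_command(plan=[{"translation": [1, -0.05, 0], "twist": 0, "gripper": 0}, {"translation": [3, -0.05, 0], "twist": 0, "gripper": 0}, {"translation": [5, -0.05, 0], "twist": 0, "gripper": 0}, {"translation": [7, -0.05, 0], "twist": 0, "gripper": 0}, {"translation": [9, -0.05, 0], "twist": 0, "gripper": 0}])

```text
clock: 5.08
eef_pos: [589.3, 143.0, 276.6]
tcp_rot: [3.141, -0.0, 0.768]
contact_force: [-0.8, -1.1, -2.4]
opening: 0.043
```

```bash
python3 -c "
from h import *
im=grab_frame('scene');cv2.imwrite('pics/s6c.png',cv2.resize(im[180:340,230:370],None,fx=3.7,fy=3.7))
go(*P(38),276.5,44.2);print(sense()['contact_force'])"
```

```text
shift cm [ 9.82 -0.11 -0.  ] twist -0.002 rot [ 3.141e+00 -3.000e-03  7.690e-01] clock 5.1333 open 0.046 pos [591.6 145.3 276.5]
[ 1.42622748  1.74219059 -2.84274561]
```

View pics/s6c.png

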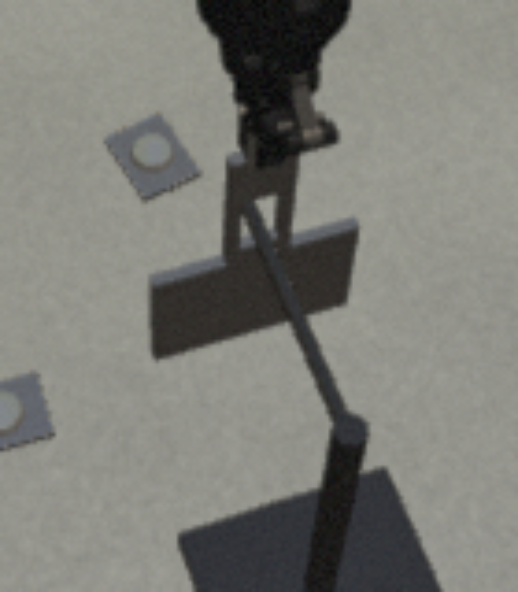

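Prong now passes through the slot with no contact. Continue in.

Emit:
arm_command(plan=[{"translation": [2, -0.1, 0], "twist": 0, "gripper": 0}, {"translation": [4.2, -0.1, 0], "twist": 0, "gripper": 0}, {"translation": [6.4, -0.1, 0], "twist": 0, "gripper": 0}, {"translation": [8.4, -0.1, 0], "twist": 0, "gripper": 0}, {"translation": [9.8, -0.1, 0], "twist": 0, "gripper": 0}])

```text
clock: 5.55
eef_pos: [663.1, 215.0, 276.4]
tcp_rot: [3.141, -0.003, 0.768]
contact_force: [-0.4, 0.3, -3.0]
opening: 0.045
```

```bash
python3 -c "
from h import *
im=grab_frame('scene');cv2.imwrite('pics/s7c.png',cv2.resize(im[180:340,230:370],None,fx=3.7,fy=3.7))
go(*P(38),249.5,44.2);print(sense()['contact_force'])"
```

```text
shift cm [-0.34 -0.06  2.66] twist -0.003 rot [ 3.141 -0.004  0.768] clock 5.6 open 0.05 pos [664.2 216.3 276.1]
[-0.17152256  1.38500695 -2.65233492]
```

View pics/s7c.png

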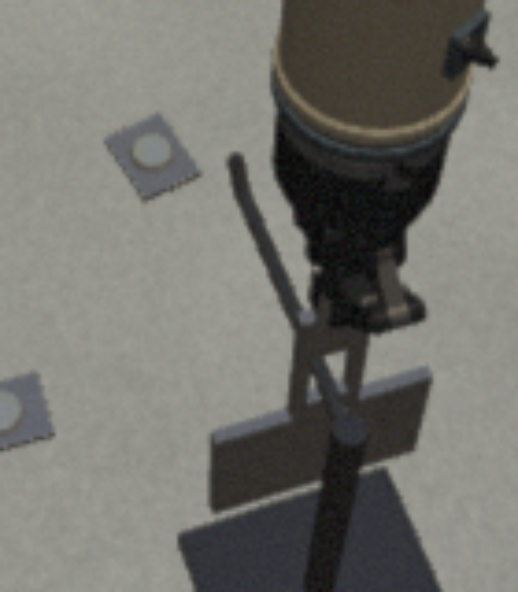

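Emit:
arm_command(plan=[{"translation": [-0.3, 0, 0.6], "twist": 0, "gripper": 0}, {"translation": [-0.3, 0, 1.2], "twist": 0, "gripper": 0}, {"translation": [-0.3, 0, 1.8], "twist": 0, "gripper": 0}, {"translation": [-0.3, 0, 2.2], "twist": 0, "gripper": 0}, {"translation": [-0.3, 0, 2.45], "twist": 0, "gripper": 0}])

```text
clock: 6.02
eef_pos: [661.4, 213.5, 250.7]
tcp_rot: [3.141, -0.003, 0.767]
contact_force: [0.1, -0.0, -2.8]
opening: 0.051
```

Emit:
arm_command(plan=[{"translation": [0, 0, 0.05], "twist": 0, "gripper": 0}, {"translation": [0, 0, 0.1], "twist": 0, "gripper": 0}, {"translation": [0, 0, 0.1], "twist": 0, "gripper": 0}, {"translation": [0, 0, 0.1], "twist": 0, "gripper": 0}, {"translation": [0, 0, 0.1], "twist": 0, "gripper": 0}])

```text
clock: 6.43
eef_pos: [661.6, 213.6, 250.1]
tcp_rot: [3.141, -0.004, 0.767]
contact_force: [-0.3, -0.5, -2.9]
opening: 0.048
```

Emit:
arm_command(plan=[{"translation": [0, 0, 0.1], "twist": 0, "gripper": 0}, {"translation": [0, 0, 0.2], "twist": 0, "gripper": 0}, {"translation": [0, 0, 0.25], "twist": 0, "gripper": 0}, {"translation": [0, 0, 0.25], "twist": 0, "gripper": 0}, {"translation": [0, 0, 0.25], "twist": 0, "gripper": 0}])

```text
clock: 6.85
eef_pos: [661.5, 213.6, 247.5]
tcp_rot: [3.141, -0.004, 0.768]
contact_force: [-0.7, -0.7, -2.1]
opening: 0.051
```

Emit:
arm_command(plan=[{"translation": [0, 0, 0.1], "twist": 0, "gripper": 0}, {"translation": [0, 0, 0.15], "twist": 0, "gripper": 0}, {"translation": [0, 0, 0.2], "twist": 0, "gripper": 0}, {"translation": [0, 0, 0.2], "twist": 0, "gripper": 0}, {"translation": [0, 0, 0.2], "twist": 0, "gripper": 0}])

```text
clock: 7.27
eef_pos: [661.5, 213.6, 245.5]
tcp_rot: [3.141, -0.004, 0.767]
contact_force: [-0.6, -0.0, -2.0]
opening: 0.044
```

```bash
python3 -c "
from h import *
im=grab_frame('scene');cv2.imwrite('pics/s8c.png',cv2.resize(im[200:340,250:370],None,fx=4.2,fy=4.2,interpolation=cv2.INTER_CUBIC))
cv2.imwrite('pics/w8.png',grab_frame('wrist'))
go(*P(38),249.5,44.2);print(sense()['contact_force'])"
```

```text
shift cm [ 0.04 -0.07 -0.4 ] twist -0.004 rot [ 3.141 -0.004  0.768] clock 7.3667 open 0.049 pos [661.5 213.6 245.5]
[-0.48070825  0.02898183 -1.89201274]
```

View pics/s8c.png

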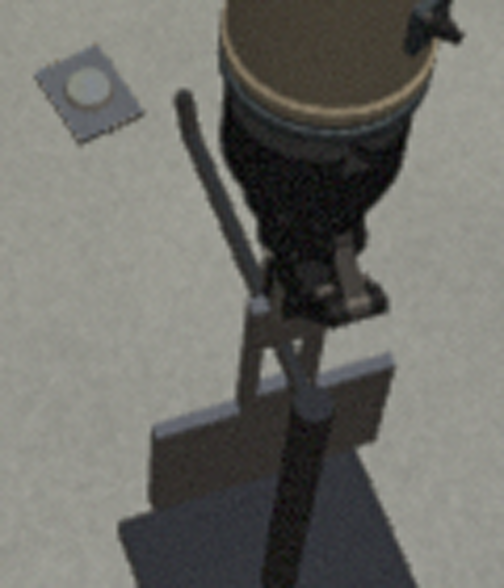

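View pics/w8.png

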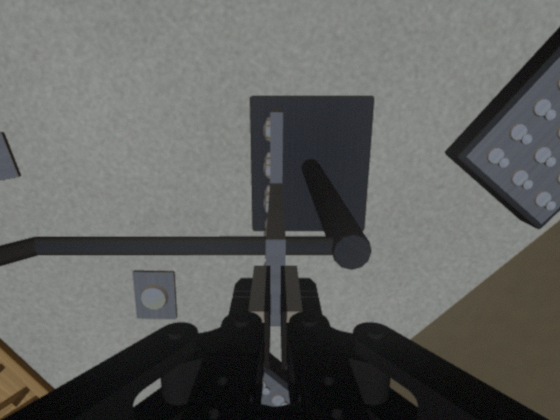

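Emit:
arm_command(plan=[{"translation": [0, 0, 0.05], "twist": 0, "gripper": 0}, {"translation": [0, 0, 0.1], "twist": 0, "gripper": 0}, {"translation": [0, 0, 0.15], "twist": 0, "gripper": 0}, {"translation": [0, 0, 0.15], "twist": 0, "gripper": 0}, {"translation": [0, 0, 0.15], "twist": 0, "gripper": 0}])

```text
clock: 7.78
eef_pos: [662.1, 213.8, 245.1]
tcp_rot: [3.141, -0.005, 0.768]
contact_force: [-1.0, 0.1, 5.1]
opening: 0.046
```

Emit:
arm_command(plan=[{"translation": [0, 0, -0.05], "twist": 0, "gripper": 0}, {"translation": [0, 0, -0.05], "twist": 0, "gripper": 0.1}, {"translation": [0, 0, -0.05], "twist": 0, "gripper": 0.2}, {"translation": [0, 0, -0.05], "twist": 0, "gripper": 0.3}, {"translation": [0, 0, -0.05], "twist": 0, "gripper": 0.3}])

```text
clock: 8.2
eef_pos: [662.1, 213.8, 245.4]
tcp_rot: [3.141, -0.005, 0.768]
contact_force: [0.3, 0.1, -0.1]
opening: 0.302
```

```bash
python3 -c "
from h import *
im=grab_frame('scene');cv2.imwrite('pics/s9c.png',cv2.resize(im[200:340,250:370],None,fx=4.2,fy=4.2,interpolation=cv2.INTER_CUBIC))
cv2.imwrite('pics/w9.png',grab_frame('wrist'))
go(*P(38),340,44.2);print(sense()['contact_force'])"
```

```text
shift cm [-0.01 -0.09 -9.45] twist -0.004 rot [ 3.141 -0.005  0.768] clock 8.3 open 0.3 pos [662.1 213.8 245.5]
[ 0.01124186  0.0130076  -0.81377602]
```

View pics/s9c.png

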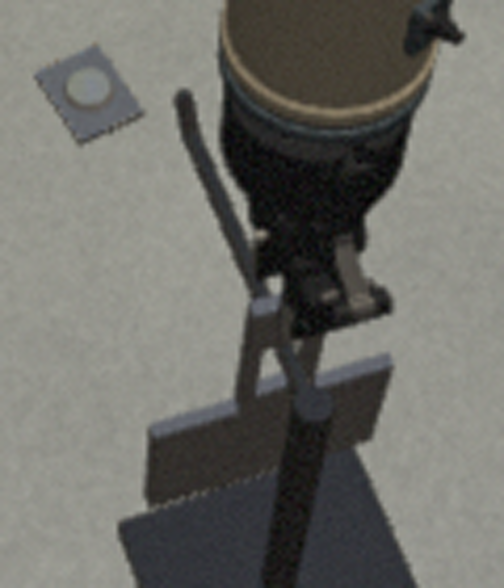

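View pics/w9.png

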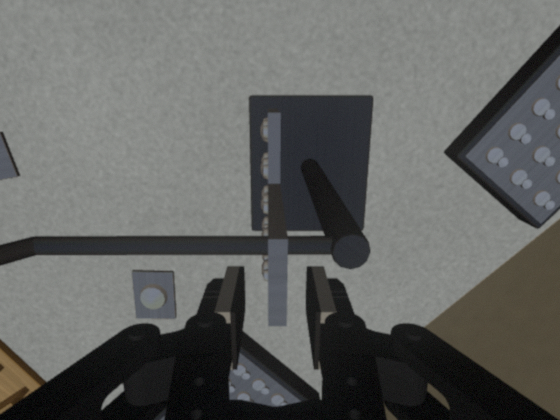

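Emit:
arm_command(plan=[{"translation": [0, 0, -2], "twist": 0, "gripper": 0.3}, {"translation": [0, 0, -5], "twist": 0, "gripper": 0.3}, {"translation": [0, 0, -8], "twist": 0, "gripper": 0.3}, {"translation": [-1.5, 1.5, -9.5], "twist": 0.08, "gripper": 0.4}, {"translation": [-4, 4, -9.5], "twist": 0.2, "gripper": 0.5}])

```text
clock: 8.72
eef_pos: [662.3, 159.6, 344.9]
tcp_rot: [3.14, -0.012, 0.568]
contact_force: [0.7, -0.8, -0.3]
opening: 0.496
```

```bash
python3 -c "
from h import *
im=grab_frame('scene');cv2.imwrite('pics/s10c.png',cv2.resize(im[200:340,250:370],None,fx=4.2,fy=4.2,interpolation=cv2.INTER_CUBIC))
go(504.5,-266,300,-9.9)"
```

```text
shift cm [-35.3   27.25   4.31] twist 0.726 rot [ 3.137 -0.008  0.553] clock 8.7667 open 0.5 pos [661.7 151.4 343.1]
```

View pics/s10c.png

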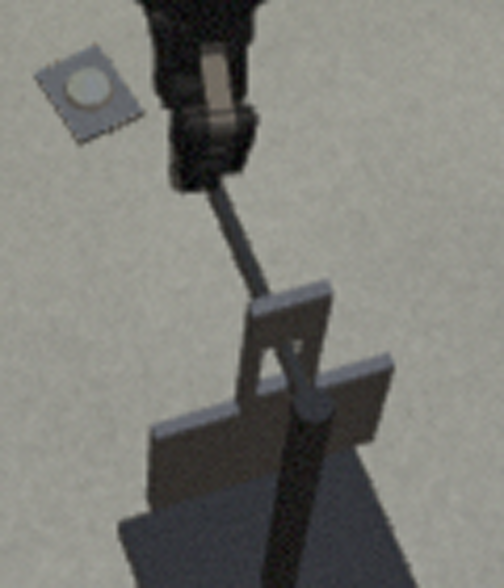

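Large plate hangs upright. On to the medium one.

Emit:
arm_command(plan=[{"translation": [-3, 2.4, 0.2], "twist": 0.1, "gripper": 0.5}, {"translation": [-6, 4.8, 0.4], "twist": 0.2, "gripper": 0.5}, {"translation": [-9, 7.2, 0.6], "twist": 0.3, "gripper": 0.5}, {"translation": [-12.2, 9.6, 0.8], "twist": 0.4, "gripper": 0.5}, {"translation": [-15.4, 12, 1], "twist": 0.5, "gripper": 0.5}])

```text
clock: 9.18
eef_pos: [592.8, -33.1, 332.1]
tcp_rot: [3.141, -0.009, 0.049]
contact_force: [1.4, -0.4, 0.8]
opening: 0.502
```

```bash
python3 -c "
from h import *
go(504.5,-266,300,-9.9)"
```

```text
shift cm [-9.96 22.83  3.21] twist 0.222 rot [ 3.141 -0.009  0.049] clock 9.1833 open 0.502 pos [592.8 -33.1 332.1]
```

Emit:
arm_command(plan=[{"translation": [-2, 4, 0.5], "twist": 0.06, "gripper": 0.5}, {"translation": [-4, 8, 1], "twist": 0.12, "gripper": 0.5}, {"translation": [-6, 12, 1.6], "twist": 0.18, "gripper": 0.5}, {"translation": [-8, 16, 2.4], "twist": 0.222, "gripper": 0.5}, {"translation": [-9.6, 19.5, 3.2], "twist": 0.222, "gripper": 0.5}])

```text
clock: 9.6
eef_pos: [510.5, -222.2, 302.0]
tcp_rot: [-3.14, -0.009, -0.175]
contact_force: [1.1, -1.1, -0.1]
opening: 0.499
```

```bash
python3 -c "
from h import *
go(504.5,-266,230,-9.9)"
```

```text
shift cm [0.18 4.42 7.2 ] twist -0.003 rot [-3.14  -0.009 -0.175] clock 9.6 open 0.499 pos [ 510.5 -222.2  302. ]
```

Emit:
arm_command(plan=[{"translation": [0.1, 2, 1], "twist": 0, "gripper": 0.5}, {"translation": [0.18, 3.6, 2.5], "twist": 0, "gripper": 0.5}, {"translation": [0.18, 4.4, 4.5], "twist": 0, "gripper": 0.5}, {"translation": [0.18, 4.4, 6.5], "twist": 0, "gripper": 0.5}, {"translation": [0.18, 4.4, 7.2], "twist": 0, "gripper": 0.5}])

```text
clock: 10.02
eef_pos: [503.5, -265.8, 227.0]
tcp_rot: [-3.139, -0.005, -0.176]
contact_force: [0.2, 0.5, 0.4]
opening: 0.5
```

```bash
python3 -c "
from h import *
import pickle
m=camera_model('wrist');im=grab_frame('wrist');cv2.imwrite('pics/w11.png',im);pickle.dump(m,open('w11.pkl','wb'))
go(504.5,-266,158,-9.9)"
```

```text
shift cm [0.11 0.06 6.89] twist -0.003 rot [-3.139 -0.005 -0.176] clock 10.0667 open 0.497 pos [ 503.5 -265.2  226.9]
```

View pics/w11.png

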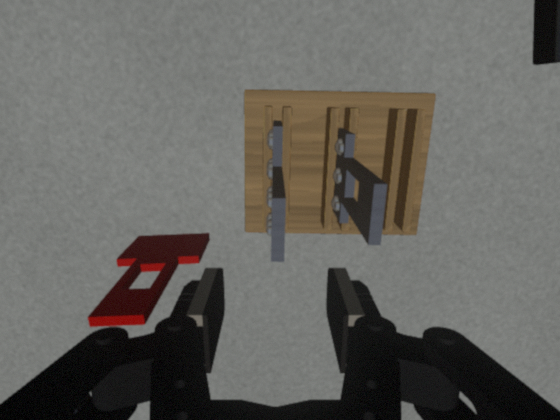

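```bash
python3 -c "
from h import *
import pickle
m=pickle.load(open('w11.pkl','rb'))
print(plane(m,(279,228),192), plane(m,(375,211),178))"
```

```text
[ 506.35050046 -264.61719539  192.        ] [ 566.51055106 -269.13756479  178.        ]
```

Emit:
arm_command(plan=[{"translation": [0.2, 0, 2], "twist": 0, "gripper": 0.5}, {"translation": [0.2, 0, 4.5], "twist": 0, "gripper": 0.5}, {"translation": [0.2, 0, 6.5], "twist": 0, "gripper": 0.5}, {"translation": [0.2, 0, 6.9], "twist": 0, "gripper": 0.4}, {"translation": [0.2, 0, 6.9], "twist": 0, "gripper": 0}])

```text
clock: 10.48
eef_pos: [505.6, -264.8, 157.5]
tcp_rot: [-3.138, -0.003, -0.175]
contact_force: [-0.7, 0.3, -0.4]
opening: 0.271
```

Emit:
arm_command(plan=[{"translation": [0, 0, 0], "twist": 0, "gripper": 0}, {"translation": [0, 0, 0], "twist": 0, "gripper": 0}, {"translation": [0, 0, 0], "twist": 0, "gripper": 0}, {"translation": [0, 0, 0], "twist": 0, "gripper": 0}, {"translation": [0, 0, 0], "twist": 0, "gripper": 0}])

```text
clock: 10.9
eef_pos: [506.7, -265.3, 159.2]
tcp_rot: [-3.139, -0.006, -0.175]
contact_force: [-0.3, 0.2, 6.8]
opening: 0.001
```

```bash
python3 -c "
from h import *
im=grab_frame('wrist');cv2.imwrite('pics/w12.png',im)
go(504.5,-266,158,-9.9)"
```

```text
shift cm [-0.2   0.1   0.12] twist -0.002 rot [-3.139 -0.006 -0.175] clock 10.95 open 0.003 pos [ 506.7 -265.3  159.2]
```

View pics/w12.png

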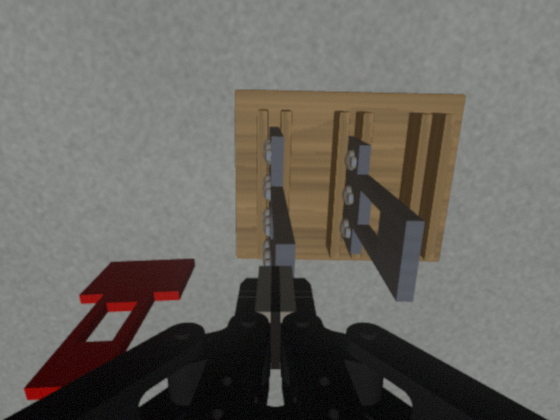

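```bash
python3 -c "
from h import *
im=grab_frame('scene');cv2.imwrite('pics/s12c.png',cv2.resize(im[90:280,90:240],None,fx=4,fy=4,interpolation=cv2.INTER_CUBIC)[:600])
im=cv2.imread('pics/w12.png');cv2.imwrite('pics/w12c.png',cv2.resize(im[180:400,190:360],None,fx=3.5,fy=3.5,interpolation=cv2.INTER_CUBIC)[:600])
im=cv2.imread('pics/w3.png');cv2.imwrite('pics/w3c.png',cv2.resize(im[180:400,190:360],None,fx=2.7,fy=2.7,interpolation=cv2.INTER_CUBIC)[:600])
"
```

```text
(no output)
```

View pics/s12c.png

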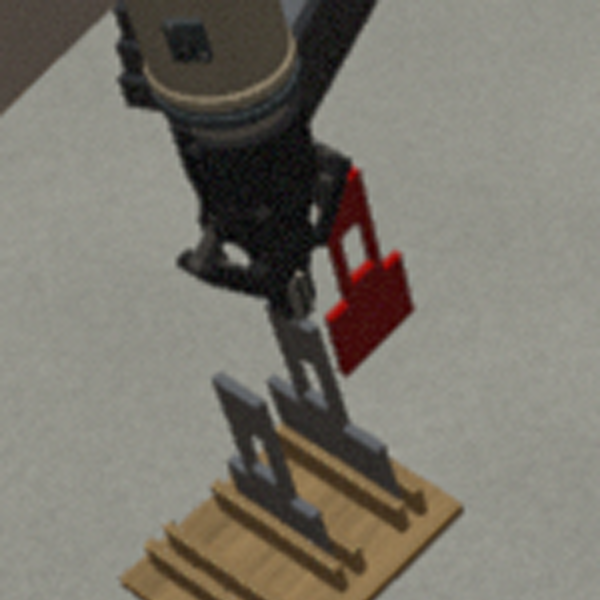

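View pics/w12c.png

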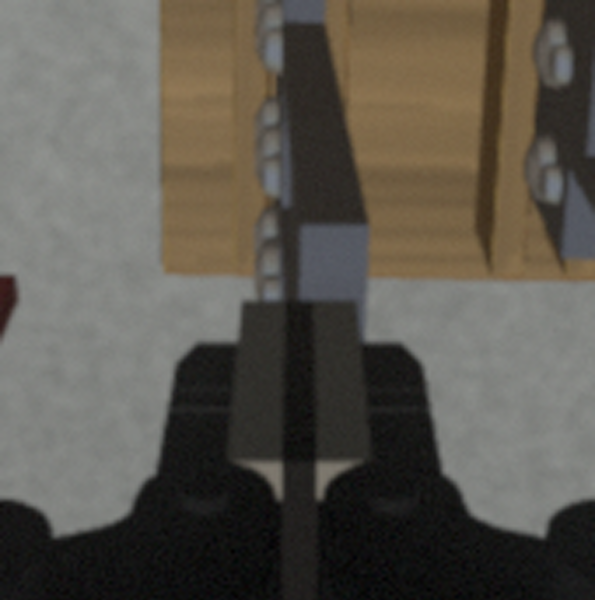

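View pics/w3c.png

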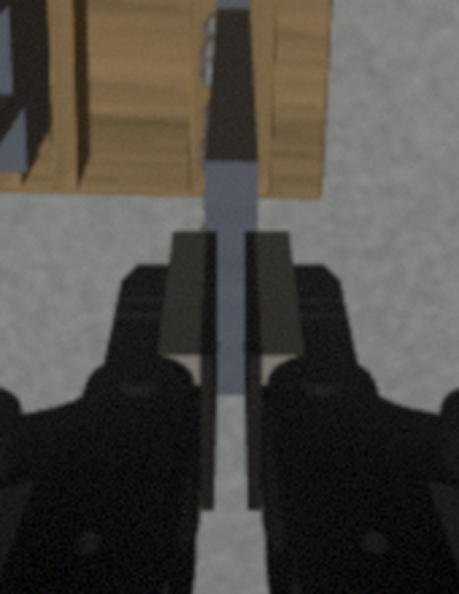

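```bash
python3 -c "
from h import *
def proj(m,p):
    P=np.linalg.inv(m['pose']);q=P[:3,:3]@np.array(p)+P[:3,3];return np.array([m['fx']*q[0]/q[2]+m['cx'],m['fy']*q[1]/q[2]+m['cy']])
s=camera_model('scene');w=camera_model('wrist');st=sense();p=st['eef_pos']
print(st['contact_force'],st['opening'],st['qpos'])
for q in [p,p+[0,0,19],p+[0,0,33]]:
  print(q,(proj(s,q)-[90,90])*4,(proj(w,q)-[190,180])*3.5)
for y in (-20,20):
  q=np.array([506-y*-.17,-265+y,192]);print(q,(proj(s,q)-[90,90])*4,(proj(w,q)-[190,180])*3.5)
im=grab_frame('top');cv2.imwrite('pics/t12c.png',cv2.resize(im[160:290,310:430],None,fx=4.5,fy=4.5,interpolation=cv2.INTER_CUBIC))
im=grab_frame('scene');cv2.imwrite('pics/s12d.png',cv2.resize(im[145:205,145:195],None,fx=9,fy=9,interpolation=cv2.INTER_CUBIC))
"
```

```text
[-1.18765696  0.14903148  6.83439312] -0.004927932910634624 [-0.48785618  0.30986403  1.79082126  0.00502316  1.0362521  -0.31539009]
[ 506.66845572 -265.32178276  159.23657411] [304.92060579 342.09501271] [297.48765461 260.2372918 ]
[ 506.66845572 -265.32178276  178.23657411] [299.0297018  322.69810652] [298.48968968 318.83000352]
[ 506.66845572 -265.32178276  192.23657411] [294.58679196 308.06899265] [299.37397837 370.53764687]
[ 502.6 -285.   192. ] [272.2794509  294.21497502] [294.67692916 513.82741869]
[ 509.4 -245.   192. ] [319.34212382 321.47888561] [292.08026004 210.93965278]
```

View pics/s12d.png

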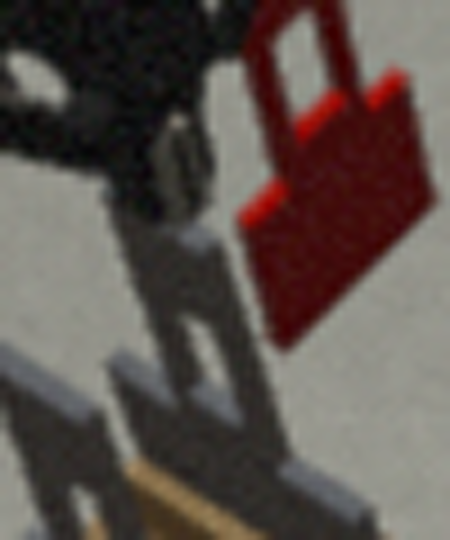

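View pics/t12c.png

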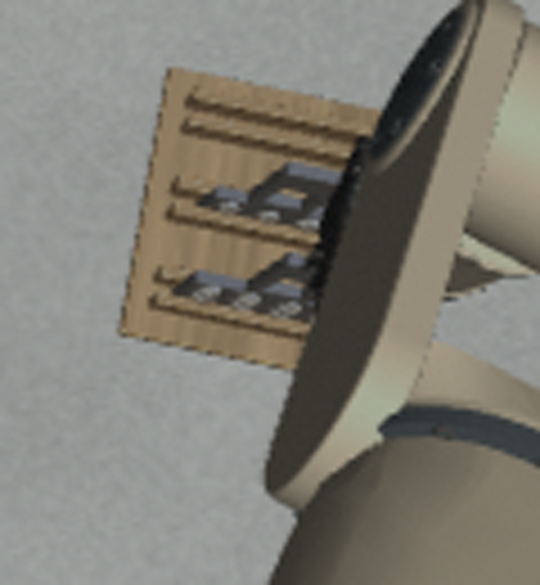

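Emit:
arm_command(plan=[{"translation": [0, 0, 0], "twist": 0, "gripper": 0.1}, {"translation": [0, 0, 0], "twist": 0, "gripper": 0.2}, {"translation": [0, 0, 0], "twist": 0, "gripper": 0.3}, {"translation": [0, 0, 0], "twist": 0, "gripper": 0.4}, {"translation": [0, 0, 0], "twist": 0, "gripper": 0.5}])

```text
clock: 11.52
eef_pos: [506.5, -265.3, 159.1]
tcp_rot: [-3.139, -0.005, -0.175]
contact_force: [0.2, 1.0, -0.4]
opening: 0.5
```

```bash
python3 -c "
from h import *
im=grab_frame('wrist');cv2.imwrite('pics/w13.png',im)
im=grab_frame('scene');cv2.imwrite('pics/s13d.png',cv2.resize(im[135:225,125:215],None,fx=6,fy=6,interpolation=cv2.INTER_CUBIC))
go(504.5,-266,158,-9.9);print(sense()['contact_force'])"
```

```text
shift cm [-0.19  0.1   0.11] twist -0.002 rot [-3.139 -0.005 -0.175] clock 11.6167 open 0.496 pos [ 506.6 -265.3  159.1]
[ 0.34253953  0.01463245 -0.00943663]
```

View pics/w13.png

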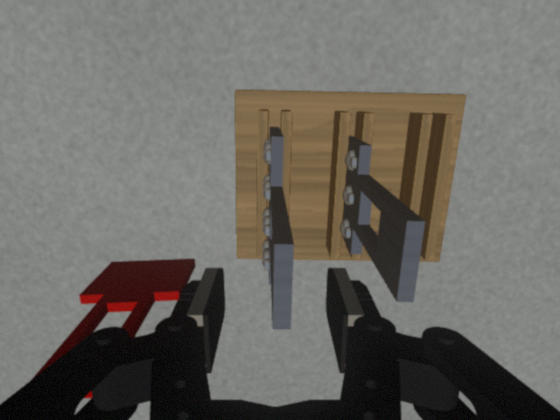

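View pics/s13d.png

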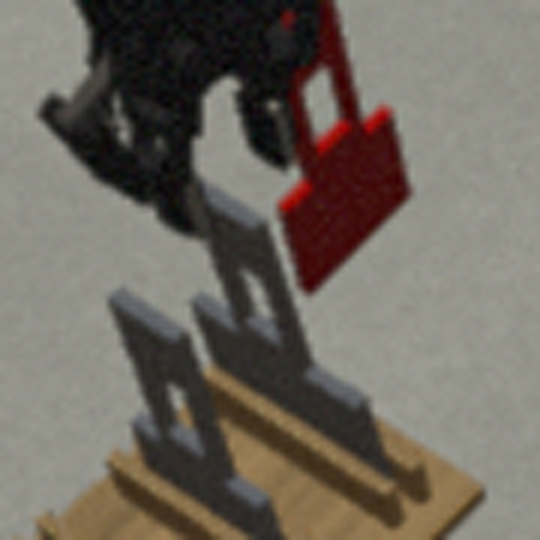

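Emit:
arm_command(plan=[{"translation": [0.15, 0, 0], "twist": 0, "gripper": 0.45}, {"translation": [0.3, 0, 0], "twist": 0, "gripper": 0.38}, {"translation": [0.3, 0, 0], "twist": 0, "gripper": 0.31}, {"translation": [0.3, 0, 0], "twist": 0, "gripper": 0.25}, {"translation": [0.3, 0, 0], "twist": 0, "gripper": 0.2}], squeeze=30)

```text
clock: 12.03
eef_pos: [509.8, -265.9, 159.4]
tcp_rot: [-3.139, -0.006, -0.175]
contact_force: [0.7, -0.3, 2.9]
opening: 0.199
```

Emit:
arm_command(plan=[{"translation": [0, 0, 0], "twist": 0, "gripper": 0.18}, {"translation": [0, 0, 0], "twist": 0, "gripper": 0.16}, {"translation": [0, 0, 0], "twist": 0, "gripper": 0.14}, {"translation": [0, 0, 0], "twist": 0, "gripper": 0.12}, {"translation": [0, 0, 0], "twist": 0, "gripper": 0.1}], squeeze=30)

```text
clock: 12.45
eef_pos: [509.9, -266.0, 159.5]
tcp_rot: [-3.139, -0.006, -0.175]
contact_force: [-0.2, 0.5, 2.6]
opening: 0.099
```

```bash
python3 -c "
from h import *
im=grab_frame('wrist');cv2.imwrite('pics/w14.png',im)
go(504.5,-266,158,-9.9);print(sense()['contact_force'])"
```

```text
shift cm [-0.53  0.09  0.15] twist -0.002 rot [-3.139 -0.006 -0.175] clock 12.5 open 0.099 pos [ 509.9 -266.   159.5]
[-0.22302598 -0.54275159  1.95089069]
```

View pics/w14.png

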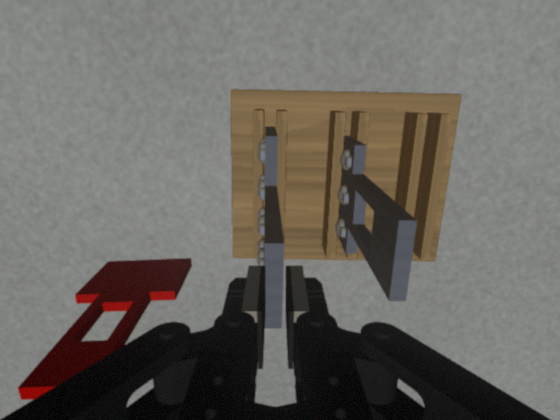

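Emit:
arm_command(plan=[{"translation": [-0.05, 0, 0], "twist": 0, "gripper": 0.09}, {"translation": [-0.05, 0, 0], "twist": 0, "gripper": 0.08}, {"translation": [-0.05, 0, 0], "twist": 0, "gripper": 0.07}, {"translation": [-0.05, 0, 0], "twist": 0, "gripper": 0.06}, {"translation": [-0.05, 0, 0], "twist": 0, "gripper": 0.05}], squeeze=40)

```text
clock: 12.92
eef_pos: [509.4, -266.0, 159.5]
tcp_rot: [-3.139, -0.006, -0.175]
contact_force: [-0.7, -0.2, 2.1]
opening: 0.049
```

Emit:
arm_command(plan=[{"translation": [0, 0, 0], "twist": 0, "gripper": 0.04}, {"translation": [0, 0, 0], "twist": 0, "gripper": 0.03}, {"translation": [0, 0, 0], "twist": 0, "gripper": 0.02}, {"translation": [0, 0, 0], "twist": 0, "gripper": 0.0}, {"translation": [0, 0, 0], "twist": 0, "gripper": 0.0}])

```text
clock: 13.33
eef_pos: [509.2, -265.9, 159.4]
tcp_rot: [-3.139, -0.006, -0.175]
contact_force: [-0.5, -0.3, 2.0]
opening: 0.002
```

```bash
python3 -c "
from h import *
im=grab_frame('wrist');cv2.imwrite('pics/w15.png',im)
im=grab_frame('scene');cv2.imwrite('pics/s15d.png',cv2.resize(im[135:225,125:215],None,fx=6,fy=6,interpolation=cv2.INTER_CUBIC))
go(504.5,-266,158,-9.9);print(sense()['contact_force'])"
```

```text
shift cm [-0.47  0.09  0.14] twist -0.002 rot [-3.139 -0.006 -0.175] clock 13.4333 open 0.002 pos [ 509.3 -265.9  159.4]
[-0.65539769  0.30508006  1.09545269]
```

View pics/w15.png

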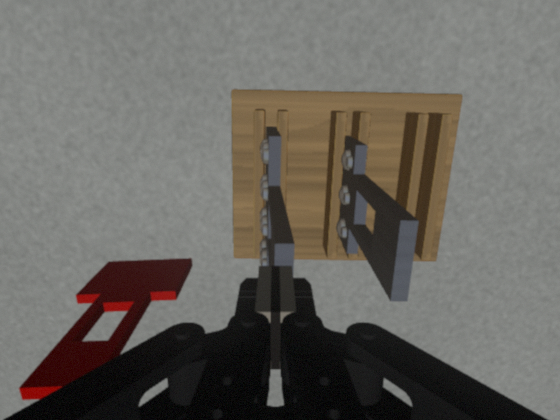

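View pics/s15d.png

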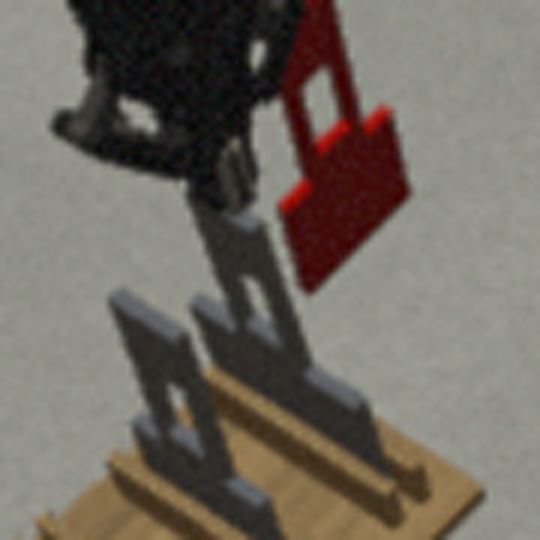

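Emit:
arm_command(plan=[{"translation": [0, 0, -0.3], "twist": 0, "gripper": 0.1}, {"translation": [0, 0, -0.5], "twist": 0, "gripper": 0.2}, {"translation": [0, 0, -0.5], "twist": 0, "gripper": 0.3}, {"translation": [0, 0, -0.5], "twist": 0, "gripper": 0.4}, {"translation": [-0.05, 0, 0], "twist": 0, "gripper": 0.45}], squeeze=60)

```text
clock: 13.85
eef_pos: [509.4, -266.1, 160.0]
tcp_rot: [-3.14, -0.007, -0.175]
contact_force: [-0.7, 0.7, -0.1]
opening: 0.45
```

Emit:
arm_command(plan=[{"translation": [-0.1, 0, 0.5], "twist": 0, "gripper": 0.45}, {"translation": [-0.1, 0, 1], "twist": 0, "gripper": 0.45}, {"translation": [-0.1, 0, 1.4], "twist": 0, "gripper": 0.45}, {"translation": [-0.1, 0, 1.7], "twist": 0, "gripper": 0.45}, {"translation": [-0.1, 0, 1.8], "twist": 0, "gripper": 0.4}])

```text
clock: 14.27
eef_pos: [508.1, -265.7, 141.1]
tcp_rot: [-3.139, -0.006, -0.175]
contact_force: [0.4, 0.1, 0.9]
opening: 0.402
```

```bash
python3 -c "
from h import *
im=grab_frame('wrist');cv2.imwrite('pics/w16.png',im)
im=grab_frame('scene');cv2.imwrite('pics/s16d.png',cv2.resize(im[135:225,125:215],None,fx=6,fy=6,interpolation=cv2.INTER_CUBIC))
go(504.5,-266,158,-9.9);print(sense()['contact_force'])"
```

```text
shift cm [-0.38  0.08 -1.63] twist -0.002 rot [-3.139 -0.007 -0.175] clock 14.3667 open 0.4 pos [ 508.4 -265.8  141.7]
[ 0.03473353  0.27401883 -1.13806327]
```

View pics/w16.png

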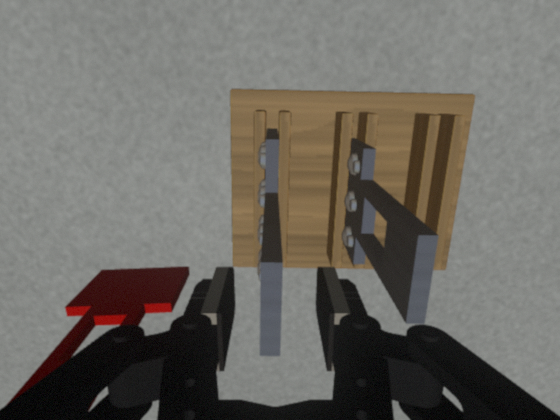

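View pics/s16d.png

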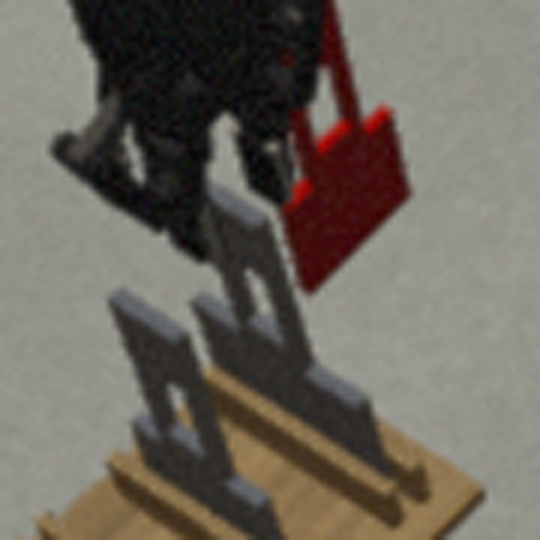

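Emit:
arm_command(plan=[{"translation": [-0.15, 0, 0], "twist": 0, "gripper": 0.3}, {"translation": [-0.15, 0, 0], "twist": 0, "gripper": 0.2}, {"translation": [-0.15, 0, 0], "twist": 0, "gripper": 0.12}, {"translation": [-0.15, 0, 0], "twist": 0, "gripper": 0.05}, {"translation": [-0.15, 0, 0], "twist": 0, "gripper": 0}], squeeze=60)

```text
clock: 14.78
eef_pos: [506.9, -265.6, 142.1]
tcp_rot: [-3.139, -0.007, -0.175]
contact_force: [-2.0, -0.1, 3.1]
opening: 0.073
```

```bash
python3 -c "
from h import *
im=grab_frame('wrist');cv2.imwrite('pics/w17.png',im)
im=grab_frame('scene');cv2.imwrite('pics/s17d.png',cv2.resize(im[135:225,125:215],None,fx=6,fy=6,interpolation=cv2.INTER_CUBIC))
go(504.5,-266,158,-9.9);print(sense()['contact_force'])"
```

```text
shift cm [-0.23  0.08 -1.6 ] twist -0.002 rot [-3.139 -0.007 -0.175] clock 14.8833 open 0.074 pos [ 506.9 -265.6  142. ]
[-0.99017214  0.99301019  4.66547359]
```

View pics/w17.png

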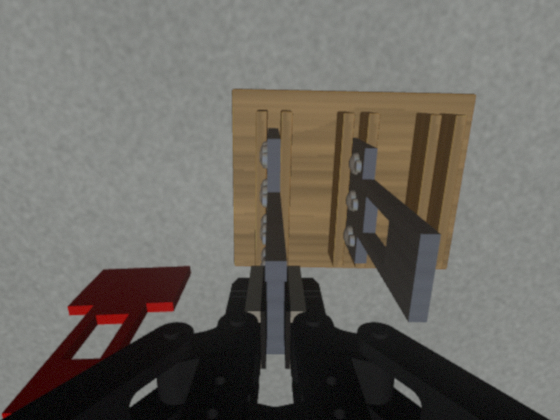

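View pics/s17d.png

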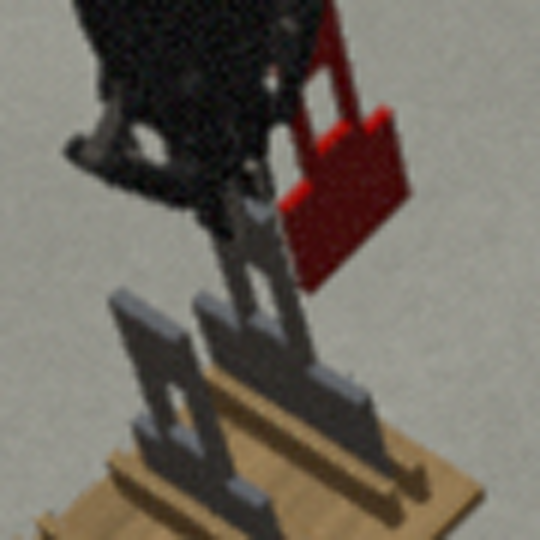

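Emit:
arm_command(plan=[{"translation": [0, 0, -1], "twist": 0, "gripper": 0}, {"translation": [0, 0, -3], "twist": 0, "gripper": 0}, {"translation": [0, 0, -6], "twist": 0, "gripper": 0}, {"translation": [0, 0, -9], "twist": 0, "gripper": 0}, {"translation": [0, 0, -11.8], "twist": 0, "gripper": 0}])

```text
clock: 15.3
eef_pos: [505.9, -265.6, 261.8]
tcp_rot: [-3.139, -0.007, -0.175]
contact_force: [0.8, -0.5, -1.5]
opening: 0.076
```

```bash
python3 -c "
from h import *
go(*P(230),258,44.2);print(sense()['contact_force'])"
```

```text
shift cm [ -4.27 -34.39   0.38] twist -0.946 rot [-3.139 -0.007 -0.175] clock 15.3 open 0.076 pos [ 505.9 -265.6  261.8]
[ 0.84593794 -0.47867101 -1.49784882]
```

Emit:
arm_command(plan=[{"translation": [0, -2, 0], "twist": 0, "gripper": 0}, {"translation": [0, -5.5, 0], "twist": 0, "gripper": 0}, {"translation": [0, -9.5, 0], "twist": 0, "gripper": 0}, {"translation": [0, -13.5, 0], "twist": -0.08, "gripper": 0}, {"translation": [-0.5, -17, 0], "twist": -0.18, "gripper": 0}])

```text
clock: 15.72
eef_pos: [531.1, -95.3, 262.6]
tcp_rot: [-3.14, -0.008, 0.008]
contact_force: [1.0, 0.9, -2.2]
opening: 0.076
```

```bash
python3 -c "
from h import *
go(*P(232),258,44.2)"
```

```text
shift cm [ -0.75 -17.45   0.46] twist -0.764 rot [-3.14  -0.008  0.008] clock 15.7167 open 0.076 pos [531.1 -95.3 262.6]
```

Emit:
arm_command(plan=[{"translation": [-1, -2.5, 0.1], "twist": -0.115, "gripper": 0}, {"translation": [-1.8, -5, 0.2], "twist": -0.23, "gripper": 0}, {"translation": [-2, -8, 0.3], "twist": -0.345, "gripper": 0}, {"translation": [-2, -11, 0.4], "twist": -0.46, "gripper": 0}, {"translation": [-1.8, -13.5, 0.45], "twist": -0.575, "gripper": 0}])

```text
clock: 16.13
eef_pos: [511.3, 41.4, 258.5]
tcp_rot: [3.138, -0.008, 0.589]
contact_force: [0.2, -0.5, -2.5]
opening: 0.079
```

```bash
python3 -c "
from h import *
go(*P(230),258,44.2)"
```

```text
shift cm [ 3.2  -2.57  0.05] twist -0.183 rot [ 3.138 -0.008  0.589] clock 16.1333 open 0.079 pos [511.3  41.4 258.5]
```

Emit:
arm_command(plan=[{"translation": [0.8, -0.7, 0], "twist": -0.06, "gripper": 0}, {"translation": [1.8, -1.5, 0], "twist": -0.12, "gripper": 0}, {"translation": [2.8, -2.3, 0], "twist": -0.183, "gripper": 0}, {"translation": [3.2, -2.55, 0], "twist": -0.183, "gripper": 0}, {"translation": [3.2, -2.55, 0], "twist": -0.183, "gripper": 0}])

```text
clock: 16.55
eef_pos: [524.0, 81.1, 258.8]
tcp_rot: [3.137, -0.008, 0.771]
contact_force: [-0.9, 0.2, -2.1]
opening: 0.078
```

```bash
python3 -c "
from h import *
cv2.imwrite('pics/w18.png',grab_frame('wrist'))
im=grab_frame('scene');cv2.imwrite('pics/s18.png',im)
cv2.imwrite('pics/s18d.png',cv2.resize(im[170:310,240:365],None,fx=4.2,fy=4.2,interpolation=cv2.INTER_CUBIC))
go(*P(90),258,44.2);print(sense()['contact_force'])"
```

```text
shift cm [14.05 -0.05  0.07] twist -0.001 rot [ 3.137 -0.007  0.77 ] clock 16.65 open 0.076 pos [523.6  80.  258.7]
[-0.42219356 -0.2633216  -1.94556071]
```

View pics/w18.png

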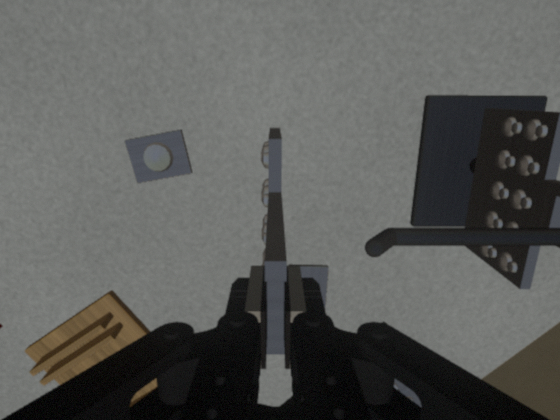

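View pics/s18d.png

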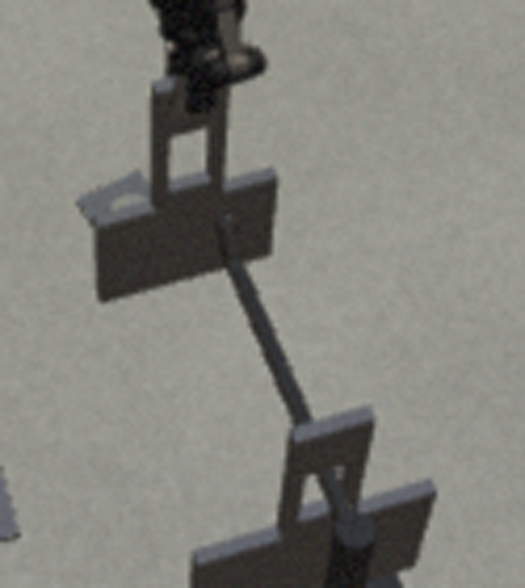

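```bash
python3 -c "
from h import *
m=camera_model('scene')
for p in [(189,131),(170,134),(208,127),(189,186),(98,302),(272,255),(95,226),(277,172)]: print(p,pl(m,(240+(p[0]-1.6)/4.2,170+(p[1]-1.6)/4.2),226))
"
```

```text
(189, 131) [226.    2.5 268.5]
(170, 134) [226.   13.  270.4]
(208, 127) [226.   -8.1 267.4]
(189, 186) [226.    1.7 219.2]
(98, 302) [226.   55.8 129.7]
(272, 255) [226.  -51.8 125.9]
(95, 226) [226.   55.6 206.5]
(277, 172) [226.  -50.1 209.1]
```

Emit:
arm_command(plan=[{"translation": [0.8, -0.15, 0.05], "twist": 0, "gripper": 0}, {"translation": [2.5, -0.2, 0.05], "twist": 0, "gripper": 0}, {"translation": [4.5, -0.2, 0.05], "twist": 0, "gripper": 0}, {"translation": [6.5, -0.2, 0.05], "twist": 0, "gripper": 0}, {"translation": [8.5, -0.2, 0.05], "twist": 0, "gripper": 0}])

```text
clock: 17.07
eef_pos: [584.0, 140.8, 258.8]
tcp_rot: [3.137, -0.007, 0.768]
contact_force: [0.2, 0.6, -2.2]
opening: 0.078
```

```bash
python3 -c "
from h import *
go(*P(90,-1.5),258,44.2);print(sense()['contact_force'])"
```

```text
shift cm [ 5.48 -0.05  0.08] twist -0.003 rot [ 3.137 -0.007  0.768] clock 17.0667 open 0.078 pos [584.  140.8 258.8]
[ 0.23473177  0.5583044  -2.15395317]
```

Emit:
arm_command(plan=[{"translation": [1.5, 0, 0], "twist": 0, "gripper": 0}, {"translation": [3.2, 0, 0], "twist": 0, "gripper": 0}, {"translation": [4.6, 0, 0], "twist": 0, "gripper": 0}, {"translation": [5.4, 0, 0.3], "twist": 0, "gripper": 0}, {"translation": [5.4, 0, 1], "twist": 0, "gripper": 0}])

```text
clock: 17.48
eef_pos: [624.5, 179.1, 249.4]
tcp_rot: [3.136, -0.009, 0.768]
contact_force: [-0.3, 0.8, -2.3]
opening: 0.075
```

Emit:
arm_command(plan=[{"translation": [0, 0, 0.4], "twist": 0, "gripper": 0}, {"translation": [0, 0, 0.8], "twist": 0, "gripper": 0}, {"translation": [0, 0, 1.1], "twist": 0, "gripper": 0}, {"translation": [0, 0, 1.3], "twist": 0, "gripper": 0}, {"translation": [0, 0, 1.4], "twist": 0, "gripper": 0}])

```text
clock: 17.9
eef_pos: [624.2, 178.7, 235.1]
tcp_rot: [3.136, -0.008, 0.767]
contact_force: [0.3, -0.1, -3.2]
opening: 0.074
```

```bash
python3 -c "
from h import *
cv2.imwrite('pics/w19.png',grab_frame('wrist'))
im=grab_frame('scene')
cv2.imwrite('pics/s19d.png',cv2.resize(im[190:320,240:365],None,fx=4.2,fy=4.2,interpolation=cv2.INTER_CUBIC))
go(*P(90,-1.5),230,44.2);print(sense()['contact_force'])"
```

```text
shift cm [-0.08 -0.12  0.54] twist -0.004 rot [ 3.136 -0.009  0.767] clock 18.0 open 0.075 pos [624.5 178.9 235.4]
[-0.64691704  0.38741922 -2.53971043]
```

View pics/s19d.png

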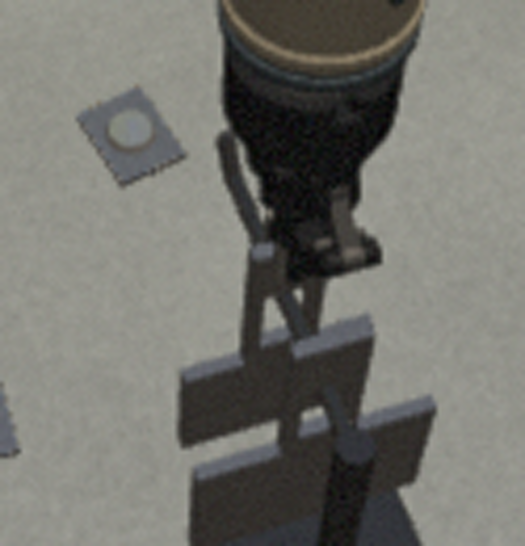

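View pics/w19.png

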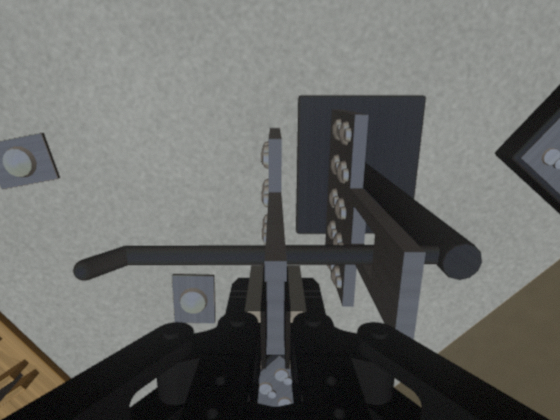

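Emit:
arm_command(plan=[{"translation": [-0.4, 0, 0], "twist": 0, "gripper": 0}, {"translation": [-0.7, 0, 0.1], "twist": 0, "gripper": 0}, {"translation": [-0.7, 0, 0.25], "twist": 0, "gripper": 0}, {"translation": [-0.7, 0, 0.4], "twist": 0, "gripper": 0}, {"translation": [-0.7, 0, 0.45], "twist": 0, "gripper": 0}])

```text
clock: 18.42
eef_pos: [619.3, 174.0, 230.6]
tcp_rot: [3.136, -0.009, 0.767]
contact_force: [0.5, -0.3, -2.6]
opening: 0.075
```

Emit:
arm_command(plan=[{"translation": [0, 0, 0.04], "twist": 0, "gripper": 0}, {"translation": [0, 0, 0.08], "twist": 0, "gripper": 0}, {"translation": [0, 0, 0.12], "twist": 0, "gripper": 0}, {"translation": [0, 0, 0.12], "twist": 0, "gripper": 0}, {"translation": [0, 0, 0.12], "twist": 0, "gripper": 0}])

```text
clock: 18.83
eef_pos: [619.5, 174.1, 229.8]
tcp_rot: [3.136, -0.009, 0.767]
contact_force: [-1.3, -0.6, 2.4]
opening: 0.077
```

Contact (force swung from −2.6 to +2.4 N). Release.

Emit:
arm_command(plan=[{"translation": [0, 0, 0], "twist": 0, "gripper": 0.08}, {"translation": [0, 0, 0], "twist": 0, "gripper": 0.15}, {"translation": [0, 0, 0], "twist": 0, "gripper": 0.2}, {"translation": [0, 0, 0], "twist": 0, "gripper": 0.25}, {"translation": [0, 0, 0], "twist": 0, "gripper": 0.25}])

```text
clock: 19.25
eef_pos: [619.6, 174.1, 229.8]
tcp_rot: [3.136, -0.009, 0.767]
contact_force: [0.0, 0.2, 0.2]
opening: 0.247
```

```bash
python3 -c "
from h import *
cv2.imwrite('pics/w20.png',grab_frame('wrist'))
im=grab_frame('scene')
cv2.imwrite('pics/s20d.png',cv2.resize(im[190:320,240:365],None,fx=4.2,fy=4.2,interpolation=cv2.INTER_CUBIC))
go(*P(90,-1.5),230,44.2);print(sense()['contact_force'])"
```

```text
shift cm [ 0.61 -0.12 -0.02] twist -0.004 rot [ 3.136 -0.009  0.767] clock 19.35 open 0.252 pos [619.5 174.1 229.8]
[-0.06470578  0.34502067  0.18510893]
```

View pics/s20d.png

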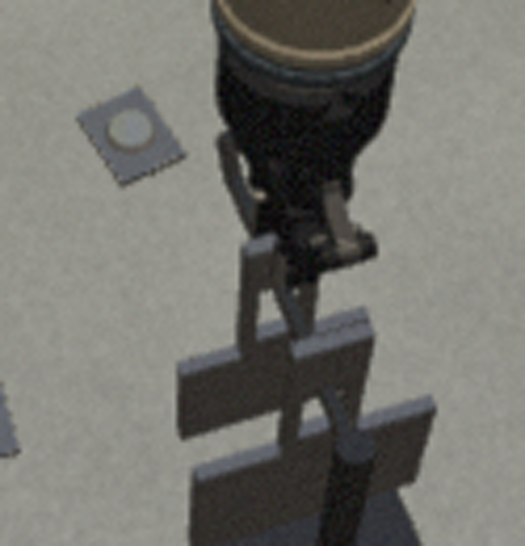

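View pics/w20.png

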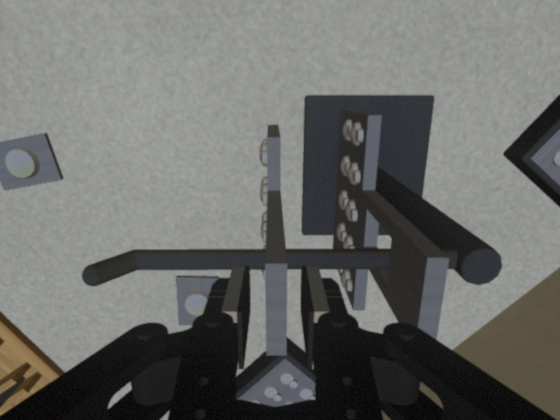

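Medium hangs free. Rise straight up.

Emit:
arm_command(plan=[{"translation": [0, 0, -1.5], "twist": 0, "gripper": 0.25}, {"translation": [0, 0, -4], "twist": 0, "gripper": 0.25}, {"translation": [0, 0, -7], "twist": 0, "gripper": 0.25}, {"translation": [0, 0, -10], "twist": 0, "gripper": 0.3}, {"translation": [-2.5, 2, -11], "twist": 0.1, "gripper": 0.45}])

```text
clock: 19.77
eef_pos: [616.3, 146.0, 344.3]
tcp_rot: [3.136, -0.017, 0.672]
contact_force: [-0.0, -0.3, -0.2]
opening: 0.431
```

```bash
python3 -c "
from h import *
im=grab_frame('scene')
cv2.imwrite('pics/s21d.png',cv2.resize(im[190:320,240:365],None,fx=4.2,fy=4.2,interpolation=cv2.INTER_CUBIC))
go(567,-269.5,280,-9.9)"
```

```text
shift cm [-28.79  29.33   6.5 ] twist 0.83 rot [ 3.132 -0.014  0.658] clock 19.8167 open 0.45 pos [615.6 138.6 345. ]
```

View pics/s21d.png

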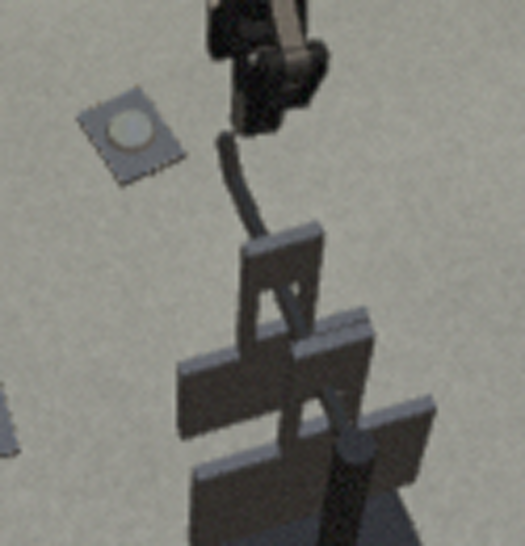

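Both hang upright. Now the small one.

Emit:
arm_command(plan=[{"translation": [-2.5, 2.5, 0.2], "twist": 0.11, "gripper": 0.5}, {"translation": [-5.2, 5.2, 0.6], "twist": 0.22, "gripper": 0.5}, {"translation": [-8, 8, 1.1], "twist": 0.33, "gripper": 0.5}, {"translation": [-10.7, 10.7, 1.6], "twist": 0.45, "gripper": 0.5}, {"translation": [-13.4, 13.4, 2.2], "twist": 0.56, "gripper": 0.5}])

```text
clock: 20.23
eef_pos: [591.2, -51.1, 322.3]
tcp_rot: [3.141, -0.017, 0.092]
contact_force: [1.6, -0.4, 0.1]
opening: 0.497
```

```bash
python3 -c "
from h import *
go(567,-269.5,280,-9.9)"
```

```text
shift cm [-4.42 21.52  4.23] twist 0.265 rot [ 3.141 -0.017  0.092] clock 20.2333 open 0.497 pos [591.2 -51.1 322.3]
```

Emit:
arm_command(plan=[{"translation": [-1, 4, 0.8], "twist": 0.07, "gripper": 0.5}, {"translation": [-2, 8, 1.6], "twist": 0.14, "gripper": 0.5}, {"translation": [-3, 12, 2.4], "twist": 0.21, "gripper": 0.5}, {"translation": [-4, 16, 3.2], "twist": 0.265, "gripper": 0.5}, {"translation": [-4.4, 19.5, 4], "twist": 0.265, "gripper": 0.5}])

```text
clock: 20.65
eef_pos: [564.8, -251.5, 281.5]
tcp_rot: [-3.138, -0.017, -0.177]
contact_force: [1.7, 0.5, 0.8]
opening: 0.501
```

```bash
python3 -c "
from h import *
go(567,-269.5,210,-9.9)"
```

```text
shift cm [0.54 1.73 7.15] twist -0.004 rot [-3.138 -0.017 -0.177] clock 20.65 open 0.501 pos [ 564.8 -251.5  281.5]
```

Emit:
arm_command(plan=[{"translation": [0.3, 1, 1], "twist": 0, "gripper": 0.5}, {"translation": [0.5, 1.7, 3], "twist": 0, "gripper": 0.5}, {"translation": [0.5, 1.75, 5], "twist": 0, "gripper": 0.5}, {"translation": [0.5, 1.75, 7], "twist": 0, "gripper": 0.5}, {"translation": [0.5, 1.75, 8], "twist": 0, "gripper": 0.5}])

```text
clock: 21.07
eef_pos: [566.7, -269.0, 198.6]
tcp_rot: [-3.137, -0.014, -0.177]
contact_force: [-0.4, 0.1, -0.8]
opening: 0.5
```

```bash
python3 -c "
from h import *
import pickle
m=camera_model('wrist');im=grab_frame('wrist');cv2.imwrite('pics/w22.png',im);pickle.dump(m,open('w22.pkl','wb'))
go(567,-269.5,128,-9.9)"
```

```text
shift cm [0.09 0.08 6.95] twist -0.004 rot [-3.137 -0.012 -0.177] clock 21.1167 open 0.5 pos [ 566.2 -268.6  197.5]
```

View pics/w22.png

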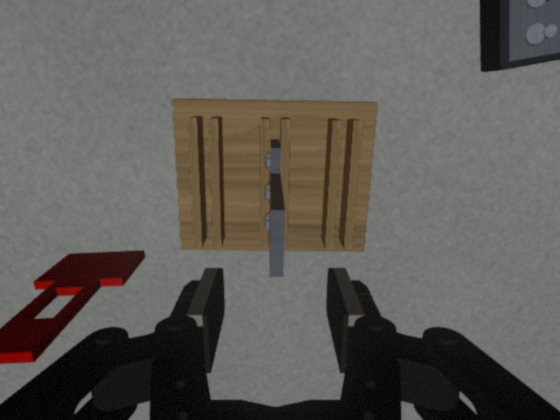

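```bash
python3 -c "
from h import *
import pickle
m=pickle.load(open('w22.pkl','rb'))
print(plane(m,(277,243),178))
go(567,-269.5,128,-9.9)"
```

```text
[ 567.70440385 -271.32172497  178.        ]
shift cm [0.09 0.08 6.95] twist -0.004 rot [-3.137 -0.012 -0.177] clock 21.1167 open 0.5 pos [ 566.2 -268.6  197.5]
```

Emit:
arm_command(plan=[{"translation": [0.1, 0.05, 1.5], "twist": 0, "gripper": 0.5}, {"translation": [0.1, 0.05, 3.5], "twist": 0, "gripper": 0.5}, {"translation": [0.1, 0.05, 5.5], "twist": 0, "gripper": 0.5}, {"translation": [0.1, 0.05, 6.7], "twist": 0, "gripper": 0.5}, {"translation": [0.1, 0.05, 7], "twist": 0, "gripper": 0.45}])

```text
clock: 21.53
eef_pos: [567.1, -268.3, 125.9]
tcp_rot: [-3.136, -0.009, -0.176]
contact_force: [-0.4, 0.6, -0.1]
opening: 0.454
```

```bash
python3 -c "
from h import *
im=grab_frame('wrist');cv2.imwrite('pics/w23.png',im)
go(567,-269.5,128,-9.9);print(sense()['contact_force'])"
```

```text
shift cm [-0.03  0.11 -0.15] twist -0.004 rot [-3.136 -0.01  -0.177] clock 21.5833 open 0.453 pos [ 567.5 -268.5  126.5]
[-1.03687583  0.87970571 -0.10477911]
```

View pics/w23.png

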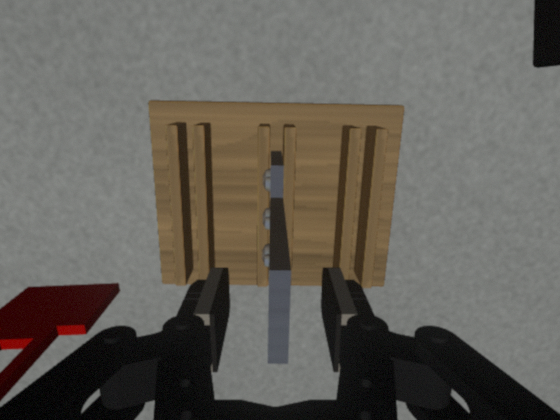

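Emit:
arm_command(plan=[{"translation": [0.1, 0.2, 0], "twist": 0, "gripper": 0.38}, {"translation": [0.1, 0.2, 0], "twist": 0, "gripper": 0.28}, {"translation": [0.1, 0.2, 0], "twist": 0, "gripper": 0.18}, {"translation": [0.1, 0.2, 0], "twist": 0, "gripper": 0.1}, {"translation": [0.1, 0.2, 0], "twist": 0, "gripper": 0.0}], squeeze=60)

```text
clock: 22.0
eef_pos: [568.6, -270.9, 127.7]
tcp_rot: [-3.137, -0.011, -0.177]
contact_force: [-1.9, 1.2, 7.6]
opening: 0.074
```

Emit:
arm_command(plan=[{"translation": [0, 0, 0], "twist": 0, "gripper": 0}, {"translation": [0, 0, 0], "twist": 0, "gripper": 0}, {"translation": [0, 0, -0.5], "twist": 0, "gripper": 0}, {"translation": [0, 0, -1.5], "twist": 0, "gripper": 0}, {"translation": [0, 0, -3], "twist": 0, "gripper": 0}])

```text
clock: 22.42
eef_pos: [567.6, -270.7, 157.5]
tcp_rot: [-3.136, -0.01, -0.177]
contact_force: [0.3, 0.5, -1.3]
opening: 0.078
```

```bash
python3 -c "
from h import *
im=grab_frame('wrist');cv2.imwrite('pics/w24.png',im)
im=grab_frame('scene');cv2.imwrite('pics/s24d.png',cv2.resize(im[135:225,105:195],None,fx=6,fy=6,interpolation=cv2.INTER_CUBIC))
go(*P(230),258,44.2);print(sense()['contact_force'])"
```

```text
shift cm [-10.75 -33.88  -9.73] twist -0.948 rot [-3.138 -0.016 -0.177] clock 22.5167 open 0.075 pos [ 570.  -271.9  160.7]
[ 0.94555242  0.00211406 -1.13819776]
```

View pics/s24d.png

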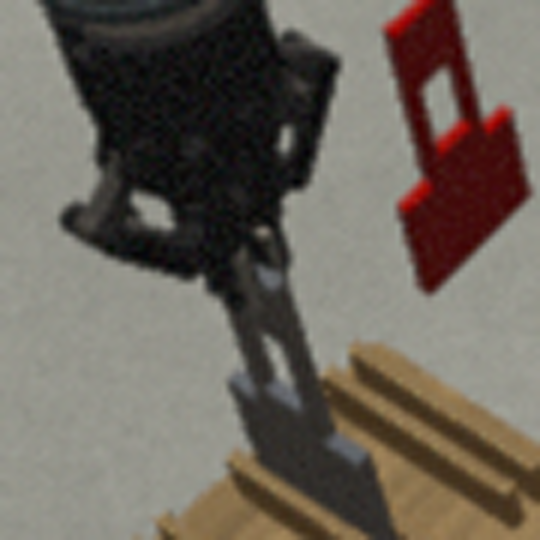

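View pics/w24.png

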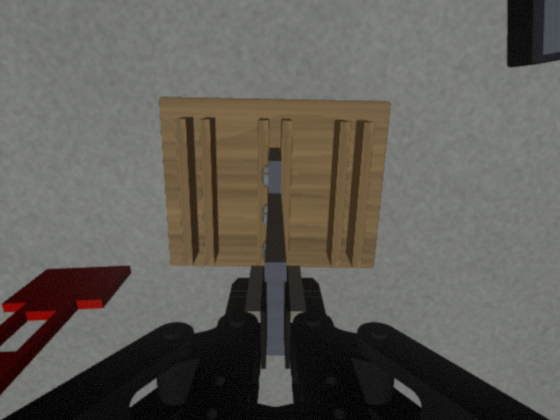

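Emit:
arm_command(plan=[{"translation": [0, 0, -3], "twist": 0, "gripper": 0}, {"translation": [0, 0, -6], "twist": 0, "gripper": 0}, {"translation": [0, -2, -9], "twist": 0, "gripper": 0}, {"translation": [-0.5, -5, -9.8], "twist": -0.08, "gripper": 0}, {"translation": [-2, -8.5, -9.8], "twist": -0.18, "gripper": 0}])

```text
clock: 22.93
eef_pos: [566.6, -185.8, 262.0]
tcp_rot: [3.14, -0.023, 0.005]
contact_force: [0.3, 0.9, -0.7]
opening: 0.074
```

```bash
python3 -c "
from h import *
go(*P(232),258,44.2)"
```

```text
shift cm [ -4.31 -26.51   0.4 ] twist -0.767 rot [ 3.14  -0.023  0.005] clock 22.9333 open 0.074 pos [ 566.6 -185.8  262. ]
```

Emit:
arm_command(plan=[{"translation": [-1.5, -3.7, 0.1], "twist": -0.11, "gripper": 0}, {"translation": [-3, -7.4, 0.2], "twist": -0.22, "gripper": 0}, {"translation": [-4.3, -11, 0.3], "twist": -0.33, "gripper": 0}, {"translation": [-5, -14.8, 0.4], "twist": -0.44, "gripper": 0}, {"translation": [-5.5, -18.5, 0.4], "twist": -0.55, "gripper": 0}])

```text
clock: 23.35
eef_pos: [509.5, 0.5, 256.4]
tcp_rot: [3.128, -0.019, 0.56]
contact_force: [0.5, -0.0, -1.0]
opening: 0.076
```

```bash
python3 -c "
from h import *
go(*P(232),258,44.2)"
```

```text
shift cm [ 5.25 -5.99 -0.16] twist -0.212 rot [ 3.128 -0.019  0.56 ] clock 23.35 open 0.076 pos [5.095e+02 5.000e-01 2.564e+02]
```

Emit:
arm_command(plan=[{"translation": [1, -2, 0], "twist": -0.07, "gripper": 0}, {"translation": [2.5, -4, 0], "twist": -0.14, "gripper": 0}, {"translation": [4, -5.4, -0.1], "twist": -0.212, "gripper": 0}, {"translation": [5.2, -6, -0.15], "twist": -0.212, "gripper": 0}, {"translation": [5.2, -6, -0.15], "twist": -0.212, "gripper": 0}])

```text
clock: 23.77
eef_pos: [523.1, 80.9, 258.3]
tcp_rot: [3.124, -0.017, 0.772]
contact_force: [0.7, -0.1, -0.7]
opening: 0.076
```

```bash
python3 -c "
from h import *
cv2.imwrite('pics/w25.png',grab_frame('wrist'))
im=grab_frame('scene');cv2.imwrite('pics/s25.png',im)
cv2.imwrite('pics/s25d.png',cv2.resize(im[170:310,240:365],None,fx=4.2,fy=4.2,interpolation=cv2.INTER_CUBIC))
go(*P(145),258,44.2);print(sense()['contact_force'])"
```

```text
shift cm [ 8.75 -0.01 -0.02] twist -0.001 rot [ 3.124 -0.015  0.771] clock 23.8667 open 0.077 pos [521.9  78.8 257.8]
[ 0.88520596 -0.37034492 -0.83982126]
```

View pics/w25.png

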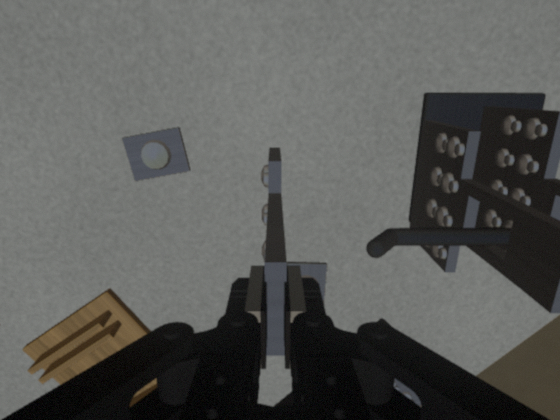

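View pics/s25d.png

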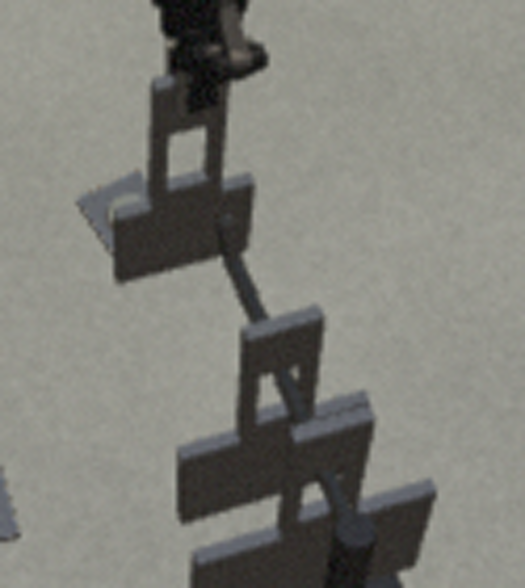

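Emit:
arm_command(plan=[{"translation": [0.8, -0.15, 0], "twist": 0, "gripper": 0}, {"translation": [2.5, -0.2, 0], "twist": 0, "gripper": 0}, {"translation": [4.5, -0.2, 0], "twist": 0, "gripper": 0}, {"translation": [6.5, -0.2, 0], "twist": 0, "gripper": 0}, {"translation": [8.4, -0.2, 0], "twist": 0, "gripper": 0}])

```text
clock: 24.28
eef_pos: [581.8, 138.4, 259.0]
tcp_rot: [3.124, -0.015, 0.768]
contact_force: [-0.2, -0.8, -1.0]
opening: 0.072
```

Emit:
arm_command(plan=[{"translation": [0.2, 0, 0.1], "twist": 0, "gripper": 0}, {"translation": [0.4, 0, 0.6], "twist": 0, "gripper": 0}, {"translation": [0.4, 0, 1.2], "twist": 0, "gripper": 0}, {"translation": [0.4, 0, 1.8], "twist": 0, "gripper": 0}, {"translation": [0.4, 0, 2.2], "twist": 0, "gripper": 0}])

```text
clock: 24.7
eef_pos: [584.3, 140.2, 235.8]
tcp_rot: [3.125, -0.014, 0.767]
contact_force: [0.0, 0.2, -0.9]
opening: 0.069
```

```bash
python3 -c "
from h import *
cv2.imwrite('pics/w26.png',grab_frame('wrist'))
im=grab_frame('scene')
cv2.imwrite('pics/s26d.png',cv2.resize(im[180:310,240:365],None,fx=4.2,fy=4.2,interpolation=cv2.INTER_CUBIC))
go(*P(145,-1.5),229.5,44.2);print(sense()['contact_force'])"
```

```text
shift cm [-0.02 -0.07  0.64] twist -0.004 rot [ 3.125 -0.014  0.767] clock 24.8 open 0.074 pos [584.2 140.4 235.9]
[-0.20054278 -0.50747777 -1.0399399 ]
```

View pics/s26d.png

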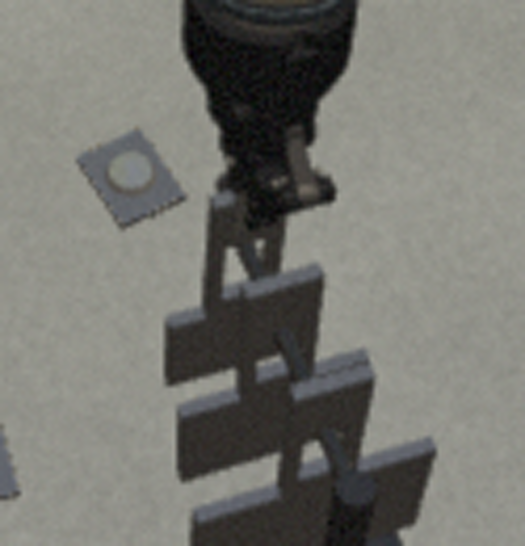

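View pics/w26.png

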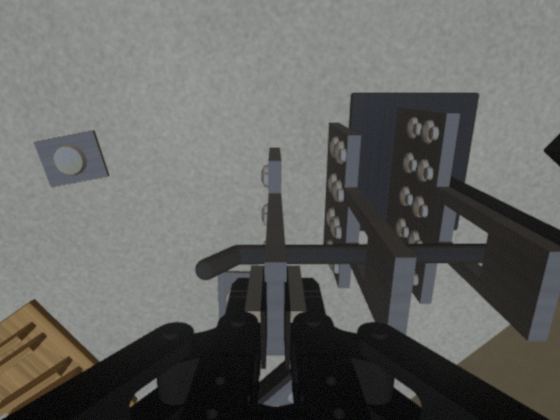

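Emit:
arm_command(plan=[{"translation": [0, 0, 0.2], "twist": 0, "gripper": 0}, {"translation": [0, 0, 0.4], "twist": 0, "gripper": 0}, {"translation": [0, 0, 0.5], "twist": 0, "gripper": 0}, {"translation": [0, 0, 0.55], "twist": 0, "gripper": 0}, {"translation": [0, 0, 0.55], "twist": 0, "gripper": 0}])

```text
clock: 25.22
eef_pos: [584.3, 140.5, 230.4]
tcp_rot: [3.125, -0.014, 0.767]
contact_force: [-0.9, -0.4, -0.9]
opening: 0.076
```

Emit:
arm_command(plan=[{"translation": [0, 0, 0.04], "twist": 0, "gripper": 0}, {"translation": [0, 0, 0.08], "twist": 0, "gripper": 0}, {"translation": [0, 0, 0.1], "twist": 0, "gripper": 0}, {"translation": [0, 0, 0.1], "twist": 0, "gripper": 0}, {"translation": [0, 0, 0.1], "twist": 0, "gripper": 0}])

```text
clock: 25.63
eef_pos: [584.5, 140.5, 229.6]
tcp_rot: [3.125, -0.014, 0.767]
contact_force: [0.1, -0.2, 1.1]
opening: 0.074
```

Contact. Release.

Emit:
arm_command(plan=[{"translation": [0, 0, 0.03], "twist": 0, "gripper": 0.08}, {"translation": [0, 0, 0.03], "twist": 0, "gripper": 0.15}, {"translation": [0, 0, 0.03], "twist": 0, "gripper": 0.2}, {"translation": [0, 0, 0.03], "twist": 0, "gripper": 0.25}, {"translation": [0, 0, 0.03], "twist": 0, "gripper": 0.25}])

```text
clock: 26.05
eef_pos: [584.5, 140.5, 229.4]
tcp_rot: [3.125, -0.014, 0.767]
contact_force: [-0.6, 0.1, 0.0]
opening: 0.249
```

```bash
python3 -c "
from h import *
cv2.imwrite('pics/w27.png',grab_frame('wrist'))
im=grab_frame('scene')
cv2.imwrite('pics/s27d.png',cv2.resize(im[180:310,240:365],None,fx=4.2,fy=4.2,interpolation=cv2.INTER_CUBIC))
print(sense()['contact_force'])"
```

```text
[-0.80368214 -0.64548484 -0.41283038]
```

View pics/s27d.png

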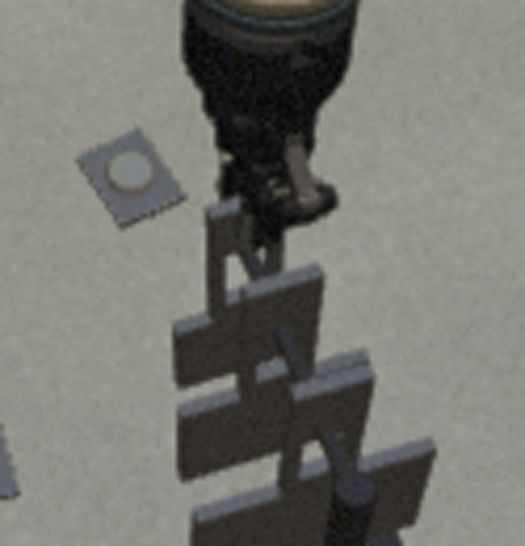

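View pics/w27.png

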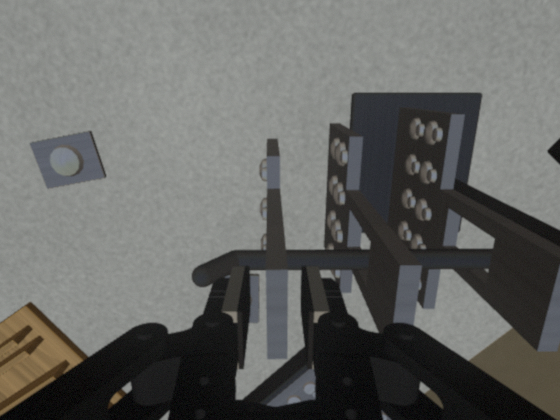

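Emit:
arm_command(plan=[{"translation": [0, 0, -1], "twist": 0, "gripper": 0.25}, {"translation": [0, 0, -3], "twist": 0, "gripper": 0.25}, {"translation": [0, 0, -6], "twist": 0, "gripper": 0.25}, {"translation": [0, 0, -9], "twist": 0, "gripper": 0.25}, {"translation": [0, 0, -12], "twist": 0, "gripper": 0.25}])

```text
clock: 26.57
eef_pos: [581.6, 140.8, 351.4]
tcp_rot: [3.124, -0.014, 0.767]
contact_force: [1.2, 0.0, -0.4]
opening: 0.254
```

Emit:
arm_command(plan=[{"translation": [-2.5, 0, -1], "twist": 0, "gripper": 0.25}, {"translation": [-5.5, 0, -1], "twist": 0, "gripper": 0.25}, {"translation": [-8.5, 0, -1], "twist": 0, "gripper": 0.25}, {"translation": [-11, 0, -1], "twist": 0, "gripper": 0.25}, {"translation": [-12, 0, -1], "twist": 0, "gripper": 0.25}])

```text
clock: 26.98
eef_pos: [493.0, 55.9, 360.8]
tcp_rot: [3.124, -0.014, 0.766]
contact_force: [0.9, 0.2, 0.6]
opening: 0.248
```

Emit:
arm_command(plan=[{"translation": [-4, 0, 0], "twist": 0, "gripper": 0.25}, {"translation": [-6, 0, 0], "twist": 0, "gripper": 0.25}, {"translation": [-8, 0, 0], "twist": 0, "gripper": 0.25}, {"translation": [-8, 0, 0], "twist": 0, "gripper": 0.25}, {"translation": [-8, 0, 0], "twist": 0, "gripper": 0.25}])

```text
clock: 27.4
eef_pos: [435.6, 0.2, 360.5]
tcp_rot: [3.123, -0.016, 0.765]
contact_force: [-0.7, 0.3, 0.4]
opening: 0.254
```

```bash
python3 -c "
from h import *
a=grab_frame('scene');t=grab_frame('top')
for i in range(6): b=grab_frame('scene')
d=cv2.absdiff(cv2.GaussianBlur(a,(5,5),0),cv2.GaussianBlur(b,(5,5),0))[190:320,240:365];print('diff',d.max(),d.mean())
cv2.imwrite('pics/s28.png',b)
cv2.imwrite('pics/s28d.png',cv2.resize(b[180:310,240:365],None,fx=4.2,fy=4.2,interpolation=cv2.INTER_CUBIC))
cv2.imwrite('pics/t28.png',t)
s=sense();print(s['contact_force'],s['eef_pos'],s['clock'])"
```

```text
diff 5 0.48596923076923076
[ 0.18346312  0.10650749 -0.15339966] [435.60484184   0.77831811 359.44322814] 27.8
```

View pics/s28d.png

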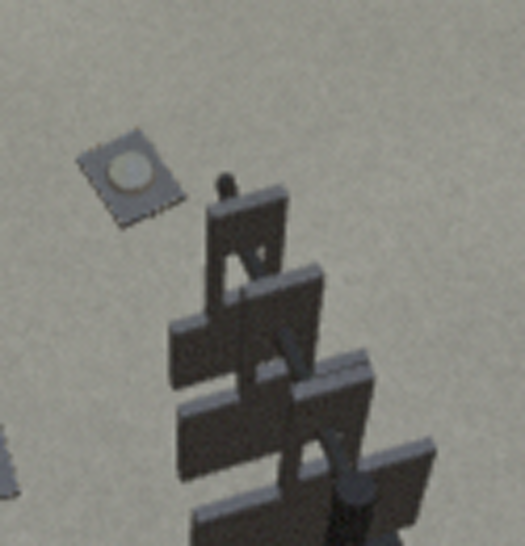

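View pics/s28.png

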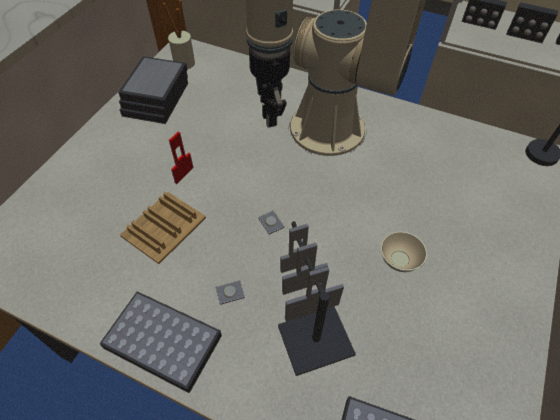

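View pics/t28.png

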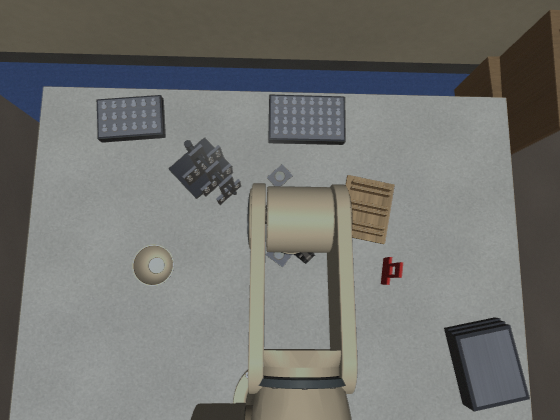

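```bash
python3 -c "
from h import *
m=camera_model('scene')
for n,p in [('S',(247,200)),('M',(284,279)),('L',(333,385))]:
  q=plane(m,(240+(p[0]-1.6)/4.2,180+(p[1]-1.6)/4.2),280);d=q[:2]-post;print(n,'out',d@u,'side',d@v)
job.sign_off()"
```

```text
S out 143.50713107115837 side 1.8511653233465346
M out 94.96340742343308 side 1.2786187186043152
L out 34.10617986028459 side 0.8409673387318634
the job is handed in; nothing more can be done
```

All three plates are hanging on the hook in the order asked, and I handed the job in at about 28 s of the 72 s allowed. The sign-off reports no verdict, so the result rests on my own last checks.

| Plate | Distance out from the post axis | Sideways offset |
|---|---|---|
| Large | about 34 mm | about 1 mm |
| Medium | about 95 mm | about 1 mm |
| Small | about 144 mm | about 2 mm |

- **Last checks:** All three plates were upright and let go, inside the 10–166 mm and 14 mm limits. Scene pictures 0.3 s apart showed no movement on the hook. The arm was clear with near-zero force, and the bystanders and the red look-alike looked unmoved in the final picture.
- **Failed grasps:** My first two tries at the medium plate closed on nothing. In the pictures the finger pads ended roughly 30 mm higher than the reported tool point implied, so they closed at the strip's top edge. I reopened, went 18 mm lower and it held. I used the same lower grip for the small plate. The large plate had been lifted with only a shallow grip, which held.
- **Disagreement:** Camera heights for the plates in the rack came out about 4–5 mm below the text's values. The height at which the large plate touched the hook agreed with the text.

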